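# Move three samples on to their next bench stations

## Robot

A 7-joint arm with a two-finger parallel gripper is mounted at the origin on the work surface. World frame = base frame: x ahead of the robot, y to its left, z up, the work surface at z = 0. Lengths are in mm, angles in rad, forces in N, time in s.
With the tool pointing down it reaches from about 400 to 925 mm from the base axis. Payload 5.6 kg.
Tool frame: the origin (TCP) lies midway between the tips of the shut fingers; the grasp point (between the pads) lies 19 mm behind it; z points along the fingers, x is the direction in which the jaws open and shut, and the axes are right-handed (so a half turn about z gives the same grasp; the last joint's range is limited). The gripper opens to 85 mm and grips with 20 to 120 N. Pads are 22 mm wide; open, the fingers measure 114 mm over their backs; the gripper's body (76 mm by 85 mm) begins 54 mm behind the grasp point. The pads swing forward as they close: fully open they stand 13 mm farther back than shut.
Start: joints at [1.127, 0.468, -0.012, 1.603, 0.006, 1.071, -0.056], TCP at [253.561, -598.512, 192.49] pointing down, gripper open.
Joint ranges: [-2.53, 2.53], [-0.31, 2.02], [-1.57, 1.55], [0.28, 2.44], [-1.29, 4.43], [0.15, 1.84], [-2.92, 2.92]. Speed limits (rad/s): [2.57, 2.57, 3.14, 3.14, 3.14, 3.14, 3.14].

## Interface

Orientations are given as a unit quaternion [x, y, z, w].
In Python, from bench import read_state, capture, job_done, boxes_of gives the robot as it stands. The module is installed in compiled form; this text tells all that it offers.
- The arm moves only by the tool send_rows, never from a script. Its argument "commands" is a list of rows, each an object of numbers: "wx", "wy", "wz": the turn, a rotation vector about the tool's x, y, z in degrees; "tx", "ty", "tz": the shift along the tool's x, y, z in m; "fingers": the closure, from 0 (fully open) to 1 (shut). In form: [{"wx": .., "wy": .., "wz": .., "tx": .., "ty": .., "tz": .., "fingers": ..}, ...]. A call has 1 to 10 rows; each row shifts and turns the commanded pose from where the row before left it, along the tool's axes as they then stand; what a row does not reach is not made up. A row lasts 1/8 s, in which the tool goes at most 62.5 mm and 10.7 degrees, less where a joint would pass 70% of its speed; a pose out of reach is approached as far as the arm can. A call is refused whole if a number of a shift passes 0.0625 or a number of a turn 10.7, either way. A call with a gripper value outside its range is refused whole. The fingers move at their own pace and stop on an object; the grip force is fixed at half the most. Time passes only in rows, so rows that do not move let the fingers close. It gives the time, the measured TCP pose, the force and the opening at its end, in the units of the state.
- read_state(): the state, without advancing time (a new reading comes with each control period).
- capture(name): name is "scene" or "top" or "wrist"; returns a dict with "frame" (480x640x3 uint8, red, green, blue), "z_map" (480x640 float32, mm along the optical axis (not along the pixel's ray), 0 where there is no reading), "intrinsics" (3x3 intrinsics, pixels), "xyz" and "rotation" of the camera in the world. Camera axes: x right, y down, z forward; pixel columns grow to the right and rows downward; lengths in mm; the calibration is good to about 2 mm. A picture is of the moment at which its call begins.
- job_done(): hands the job in, once; it reports no verdict.
Trained networks look in a picture, given as the dict that the camera call returned (one of the last four; its "shot" number tells which), for a name from the list of things; names that differ only in an ending like _2 or _b are one class to them, and where a whole thing is asked for, a point or a joint stands for the part that bears it (a point fixed in the world has none). Each returns a list of dicts, best first, with "p" (0 to 1); they miss things now and then, are a little off and sometimes report something else, mostly with a low value. They report only what shows in the picture. A call takes as long as a camera call. They do not tell look-alikes from the thing itself.
- boxes_of(picture, name): "box" ([centre column, centre row, width, height] in pixels, round what is visible of it).
The state is a dict: "clock": time; "joints": joint angles; "dq": joint speeds; "tau": joint torques, N m; "ee_pos": TCP position; "orientation": TCP orientation; "contact_force": force on the tool from outside, world axes, zero at the start; "moment": the same for the moment, N m; "width": opening from 0.0 (shut) to 1.0 (fully open).
Only numpy, scipy, OpenCV 4.12 (cv2) and the standard library are available. Lean on these libraries where they do the work, as an engineer would, in place of code of your own. Each camera call takes 0.05 s, during which the arm holds its last target.

## Task

Each sample moves on to its next station: the conical flask goes to the middle of the balance pan, the tube rack to the middle of the metal tray and the brown bottle to the middle of the stirrer's round plate. All three stations are occupied, so park one of the samples on the empty cork mat on the way. Keep everything upright, set things down gently without dropping them, let go of them, and leave the tip box, jar and timer where they are.

Things in the scene. Friction and masses are not known exactly. Their poses are not given: they have to be found in the camera images.
- flask: Conical lab flask, white plastic, 118 mm tall: foot 70 mm across, tapering from 8 mm up to a straight neck 32 mm across between 72 and 106 mm, a rim 35 mm across at 106-111 mm and a small dark stopper on top. Grip it by the neck (about 90 mm up). Loose, about 0.16 kg. Origin: centre of its underside, z up. It starts on the stirrer.
- rack: Small white rectangular tube rack, 78 mm long (own x) by 50 mm wide (own y), body 60 mm tall, holding two rows of three capped tubes whose grey caps reach 80 mm; tubes and rack are one piece. Grip the body across its 50 mm width (about 42 mm up), beside the tubes. Loose, about 0.18 kg. Origin: centre of its underside, z up. It starts on the balance.
- bottle: Round brown bottle, 115 mm tall: straight body 46 mm across up to 84 mm, then a shoulder and a black cap 32 mm across from 94 to 115 mm. Grip the body at about 68 mm, or the cap. Loose, about 0.25 kg. Origin: centre of its underside, z up. It starts on the tray.
- stirrer: Magnetic stirrer: white box 150 by 130 mm with a small black knob on its front (-x) side and a round white plate 116 mm across on top, where things stand, 54 mm above the bench. Fixed. Origin: on the bench, right under the centre of the round plate; z up. The box reaches 87 mm (the knob 99 mm) to -x and 63 mm to +x of it.
- balance: Lab balance: low grey box 185 mm (x) by 135 mm (y) with a display at its front (-x) end and a square steel pan 108 by 108 mm, whose top, where things stand, is 44 mm above the bench. Fixed; the pan does not move. Origin: on the bench, right under the centre of the pan; z up. The box reaches 118 mm to -x and 68 mm to +x of it.
- tray: Shallow bare metal tray, 150 mm (x) by 130 mm (y), rim 14 mm high and 3 mm thick; its floor, where things stand, is 4 mm above the bench. Fixed. Origin: on the bench, under the centre of the tray; z up.
- mat: Round flat brown cork mat, 120 mm across, 5 mm thick; empty at the start. Fixed. Origin: on the bench, under its centre; z up.
- tipbox: Bystander: closed pipette-tip box, 85 (x) by 120 (y) by 55 mm, blue below, white lid. Loose, to be left alone. Origin: centre of its underside.
- jar: Bystander: squat white screw-lid jar, 72 mm across, 61 mm tall. Loose, to be left alone. Origin: centre of its underside.
- timer: Bystander: flat white bench timer, 62 (x) by 75 (y) by 20 mm. Loose, to be left alone. Origin: centre of its underside.
Mind the look-alikes: they are no part of the job. What is shaped like the balance but green or purple is not meant.

How it is judged (in metres and radians):
On the way:
1. one of the three samples stands released on the cork mat (within 30 mm of its centre) (((horizontal distance between flask and mat below 0.03 m and z of flask in the frame of mat between 0.001 and 0.01 m and angle between flask's own z axis and vertical below 0.1 rad and linear speed of flask below 0.02 m/s and angular speed of flask below 0.2 rad/s and contact force between flask and the fingers below 0.1 N) or (horizontal distance between rack and mat below 0.03 m and z of rack in the frame of mat between 0.001 and 0.01 m and angle between rack's own z axis and vertical below 0.1 rad and linear speed of rack below 0.02 m/s and angular speed of rack below 0.2 rad/s and contact force between rack and the fingers below 0.1 N) or (horizontal distance between bottle and mat below 0.03 m and z of bottle in the frame of mat between 0.001 and 0.01 m and angle between bottle's own z axis and vertical below 0.1 rad and linear speed of bottle below 0.02 m/s and angular speed of bottle below 0.2 rad/s and contact force between bottle and the fingers below 0.1 N))), for 0.2 s.
At the end, for the whole second after the job is handed in: The flask stands on the balance pan, the rack on the floor of the tray and the bottle on the stirrer plate, each upright (within 0.1 rad), within 15 mm of the centre of its station, released and at rest (horizontal distance between flask and balance below 0.015 m and z of flask in the frame of balance between 0.04 and 0.049 m and angle between each of flask, rack, bottle's own z axis and vertical below 0.1 rad and linear speed of each of flask, rack, bottle below 0.02 m/s and angular speed of each of flask, rack, bottle below 0.2 rad/s and contact force between each of flask, rack, bottle and the fingers below 0.1 N and horizontal distance between rack and tray below 0.015 m and z of rack in the frame of tray between 0 and 0.009 m and horizontal distance between bottle and stirrer below 0.015 m and z of bottle in the frame of stirrer between 0.05 and 0.059 m); the robot touches nothing.
It fails at once if a bystander (tip box, jar or timer) is shifted by more than 20 mm (distance of any of tipbox, jar, timer from where it was at the start of the episode above 0.02 m).
It fails at once if the flask, the rack or the bottle is tipped by more than about 35 degrees (angle between any of flask, rack, bottle's own z axis and vertical above 0.6 rad).
It fails at once if a thing is slammed onto a station (more than 50 N between them) (contact force between any of flask, rack, bottle and stirrer above 50 N or contact force between any of flask, rack, bottle and balance above 50 N or contact force between any of flask, rack, bottle and tray above 50 N or contact force between any of flask, rack, bottle and mat above 50 N).
It fails at once if a thing is dropped or thrown (moving faster than 0.5 m/s while the fingers do not hold it: a free fall of about 13 mm) ((contact force between flask and the fingers below 0.1 N and linear speed of flask above 0.5 m/s) or (contact force between rack and the fingers below 0.1 N and linear speed of rack above 0.5 m/s) or (contact force between bottle and the fingers below 0.1 N and linear speed of bottle above 0.5 m/s)).
It also fails if it takes over 134 s, if anything falls off the work surface, if the arm or the gripper's body presses on something with over 40 N, if the wrist force passes 120 N, or if a joint passes its speed limit or range.

## Working session

There is one attempt and no reset: what is moved stays moved. The work goes in short steps, Python scripts to look and compute and a tool call to move; the robot and the scene stay as the last step left them, time stands still between calls to the robot, and variables do not carry over. Pictures are saved under pics/ and viewed, and the job is handed in when it is done.

Besides the shell and the picture viewer there is one more tool, called after ">>>" as name(argument=value, ...) on one line, values as JSON. send_rows: Moves the arm, as the interface text tells. Its arguments: {"type":"object","properties":{"commands":{"type":"array"}},"required":["commands"]}

```bash
mkdir -p pics; python3 - <<'E'
from bench import *
import cv2
s=read_state();print({k:s[k] for k in s})
for n in ("scene","top","wrist"):
    c=capture(n);cv2.imwrite(f"pics/{n}0.png",c["frame"][:,:,::-1]);print(n,c["xyz"],c["rotation"],c["intrinsics"])
    for t in "flask rack bottle stirrer balance tray mat tipbox jar timer".split():
        print(t,[( [round(x) for x in b["box"]],round(b["p"],2)) for b in boxes_of(c,t)])
E
```

```text
{'clock': 0.0, 'joints': array([ 1.12701251,  0.46842722, -0.01159574,  1.60363885,  0.00601526,
        1.07139303, -0.0562971 ]), 'dq': array([-1.89722086e-03,  1.40412928e-03, -1.27778232e-03,  6.81552796e-05,
       -4.48000679e-04, -8.02412154e-04,  5.84738825e-04]), 'tau': array([ 2.10813637e-04, -5.32382226e+01,  2.16645043e-02, -2.51301241e+01,
        1.14195529e-02,  7.65665463e-03,  1.13583204e-05]), 'ee_pos': array([ 253.26576617, -597.93624766,  191.49962438]), 'orientation': array([ 8.33691718e-01, -5.52229373e-01, -8.00968746e-04, -4.44709679e-04]), 'contact_force': array([-0.64267368,  0.74192208,  0.25211998]), 'moment': array([-0.05392345, -0.00195119, -0.00643024]), 'width': 0.998367177435631}
scene [1276.55484649  456.03471223 1051.35431909] [ 0.3923917   0.84664584 -0.3263178  -0.15078548] [[513.09116103   0.         328.53273982]
 [  0.         513.09116103 232.17592077]
 [  0.           0.           1.        ]]
flask [([306, 159, 23, 44], 0.68)]
rack [([329, 233, 24, 44], 0.91), ([307, 161, 25, 44], 0.32)]
bottle [([414, 272, 25, 35], 0.68)]
stirrer [([305, 18
[... 749 characters left out ...]
)]
stirrer [([389, 282, 50, 58], 0.57)]
balance [([442, 203, 53, 62], 0.71), ([314, 330, 64, 76], 0.64), ([310, 238, 60, 70], 0.62), ([483, 296, 55, 66], 0.6)]
tray [([228, 246, 48, 54], 0.86)]
mat [([151, 258, 43, 44], 0.87)]
tipbox [([168, 192, 50, 34], 0.85)]
jar [([367, 192, 25, 27], 0.63), ([388, 279, 24, 23], 0.5)]
timer [([290, 171, 27, 23], 0.91)]
wrist [ 322.75982031 -568.96805199  373.34862265] [ 0.82441457 -0.54638149 -0.08133774  0.12325605] [[414.75732219   0.         313.12397745]
 [  0.         414.75732219 238.89626565]
 [  0.           0.           1.        ]]
flask []
rack []
bottle []
stirrer []
balance [([406, 80, 225, 160], 0.6)]
tray []
mat []
tipbox []
jar []
timer []
```

View pictures.

View pics/scene0.png

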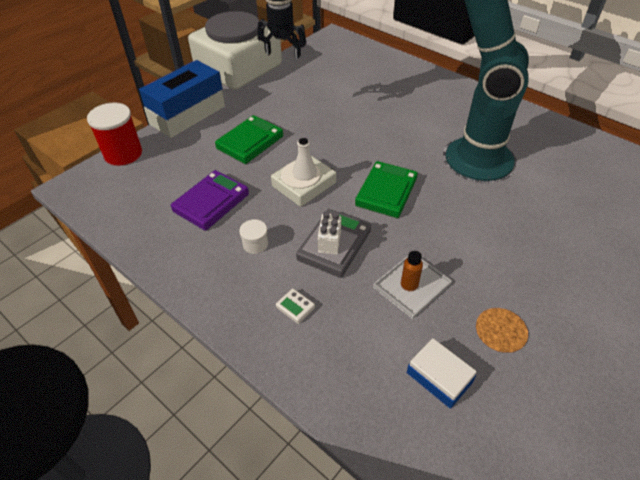

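View pics/top0.png

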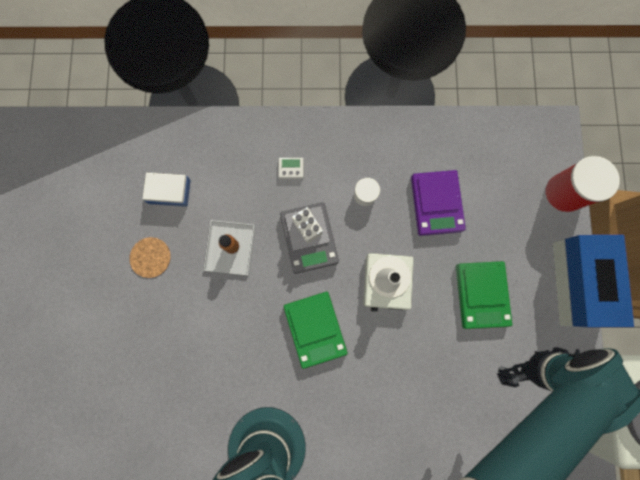

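View pics/wrist0.png

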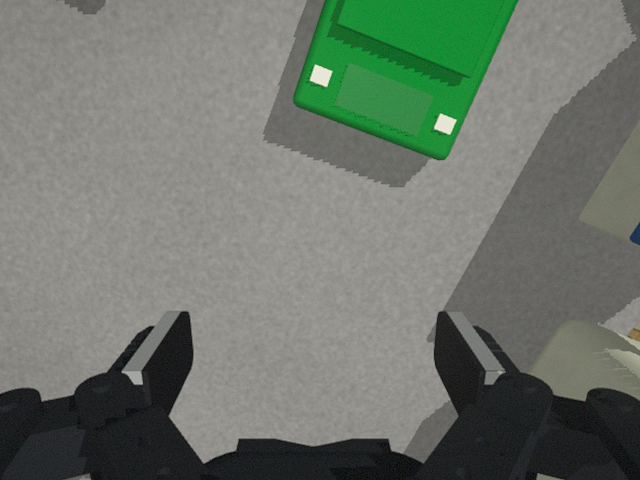

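The scene shows the real (grey) balance at scene (335,245) / top (310,238) carrying the rack. Its look-alikes are green at top (315,330) and (483,296), and purple at (440,203). The flask on the stirrer is at top (388,280), the bottle in the tray at (229,243), and the mat at (150,258). Bystanders: tip box (167,190), jar (367,191), timer (290,168).

```bash
cat > h.py <<'E'
import numpy as np, cv2
from bench import *
from scipy.spatial.transform import Rotation as R
def cloud(c):
    z=c["z_map"].astype(float);K=c["intrinsics"]
    v,u=np.mgrid[0:480,0:640]
    p=np.stack([(u-K[0,2])/K[0,0]*z,(v-K[1,2])/K[1,1]*z,z],-1)
    P=p@R.from_quat(c["rotation"]).as_matrix().T+c["xyz"]
    P[z<=0]=np.nan
    return P
E
python3 - <<'E'
from h import *
np.set_printoptions(suppress=True,precision=1)
for n in ("top","scene"):
    c=capture(n);P=cloud(c);f=c["frame"].astype(int)
    np.savez(n+"0.npz",P=P,f=f)
    d=P.reshape(-1,3)
    print(n,"table z",np.nanmedian(P[...,2]))
    def rect(box,z0,z1,name):
        u,v,w,h=box
        q=P[int(v-h/2):int(v+h/2)+1,int(u-w/2):int(u+w/2)+1].reshape(-1,3)
        q=q[(q[:,2]>z0)&(q[:,2]<z1)]
        if len(q)<4: print(name,len(q));return
        r=cv2.minAreaRect(q[:,:2].astype(np.float32));(cx,cy),rad=cv2.minEnclosingCircle(q[:,:2].astype(np.float32))
        print(name,len(q),"rect",np.array(r[0]),np.array(r[1]),round(r[2],1),"circ",np.array([cx,cy,rad]),"z",np.percentile(q[:,2],[5,50,95]))
    B=dict(top=dict(flask=(388,280,70,80),rack=(310,236,80,90),bottle=(228,246,70,70),mat=(151,258,60,60),tipbox=(168,192,60,50),jar=(367,192,36,36),timer=(290,169,36,34)),
     scene=dict(flask=(304,175,80,90),rack=(333,240,90,80),bottle=(413,280,90,80),mat=(501,331,66,60),tipbox=(442,375,90,90),jar=(252,237,40,44),timer=(294,306,46,44)))[n]
    rect(B["flask"],40,60,"stirrer plate/box");rect(B["flask"],108,125,"flask top");rect(B["flask"],153,180,"flask stopper");rect(B["flask"],68,155,"flask all")
    rect(B["rack"],30,50,"balance");rect(B["rack"],90,110,"rack body");rect(B["rack"],115,140,"rack caps")
    rect(B["bottle"],9,20,"tray rim");rect(B["bottle"],22,90,"bottle body");rect(B["bottle"],95,125,"bottle cap")
    rect(B["tipbox"],45,65,"tipbox");rect(B["jar"],50,70,"jar");rect(B["timer"],10,30,"timer")
E
```

```text
top table z -0.47823043980531565
stirrer plate/box 1948 rect [ 450.5 -340.3] [130.6 156.3] 85.4 circ [ 454.4 -340.7   95.3] z [43.9 50.1 56.9]
flask top 62 rect [ 453.6 -328.7] [42.5 29.5] 17.7 circ [ 454.8 -332.9   21.7] z [108.7 115.9 123.3]
flask stopper 150 rect [ 455.  -333.8] [31.4 33.7] 86.3 circ [ 455.1 -334.6   17.3] z [161.9 169.2 174.4]
flask all 311 rect [ 453.4 -329.8] [64.5 59.5] 19.5 circ [ 454.8 -333.1   33.3] z [ 71.8  95.  130.5]
balance 2298 rect [ 581.  -115.6] [185.  134.6] 13.0 circ [ 581.4 -115.1  110.3] z [32.3 38.  46.7]
rack body 328 rect [ 606.7 -111. ] [79.1 50.3] 32.9 circ [ 605.6 -110.5   45.1] z [ 99.  103.8 107.6]
rack caps 199 rect [ 606.2 -111.1] [66.6 40.7] 33.3 circ [ 607.2 -111.2   36.2] z [118.5 123.6 127.6]
tray rim 302 rect [554.5 117.2] [131.5 150.5] 84.1 circ [553.8 116.9  98.1] z [ 9.4 12.8 17. ]
bottle body 104 rect [555.8 108.2] [38.6 44.5] 54.3 circ [557.8 110.5  23.1] z [27.4 68.7 89.2]
bottle cap 144 rect [556.6 110.8] [37.8 32.9] 8.8 circ [557.  111.8  19.8] z [ 95.8 117.5 122.3]
tipbox 1121 rect [724.1 303. ] [117.5  82.7] 86.3 circ [
[... 847 characters left out ...]
.2   46.5] z [ 93.4 102.4 107.9]
rack caps 234 rect [ 607.7 -109.9] [68.9 40.5] 33.9 circ [ 607.4 -108.5   37.1] z [116.2 122.6 126. ]
tray rim 377 rect [554.4 117.7] [132.7 155.4] 83.4 circ [555.4 118.   98.2] z [ 9.3 12.6 17.1]
bottle body 353 rect [568.3 117. ] [29.6 45.6] 25.6 circ [560.9 113.3  23.2] z [26.2 59.4 88.9]
bottle cap 197 rect [560.1 113.1] [35.5 33.2] 51.7 circ [557.8 112.9  19.5] z [ 95.6 116.1 120.4]
tipbox 2002 rect [724.9 304.6] [116.6  83.3] 86.3 circ [725.1 304.3  68.7] z [50.  53.9 57.1]
jar 490 rect [ 715.4 -281.1] [72.4 70.1] 67.2 circ [ 715.3 -281.2   37.6] z [54.1 60.6 63.6]
timer 713 rect [795.3 -60.5] [78.  63.7] 89.9 circ [796.  -60.1  47.3] z [14.3 19.8 23.5]
```

```bash
python3 - <<'E'
import numpy as np,cv2
for n in("top","scene"):
    d=np.load(n+"0.npz");f=d["f"].astype(np.uint8)[:,:,::-1]
    a=(slice(140,320),slice(110,430)) if n=="top" else (slice(110,370),slice(220,560))
    g=f[a];s=800/g.shape[1];cv2.imwrite(f"pics/{n}_crop.png",cv2.resize(g,None,fx=s,fy=min(s,600/g.shape[0]),interpolation=cv2.INTER_CUBIC))
E
```

```text
(no output)
```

View pics/top_crop.png

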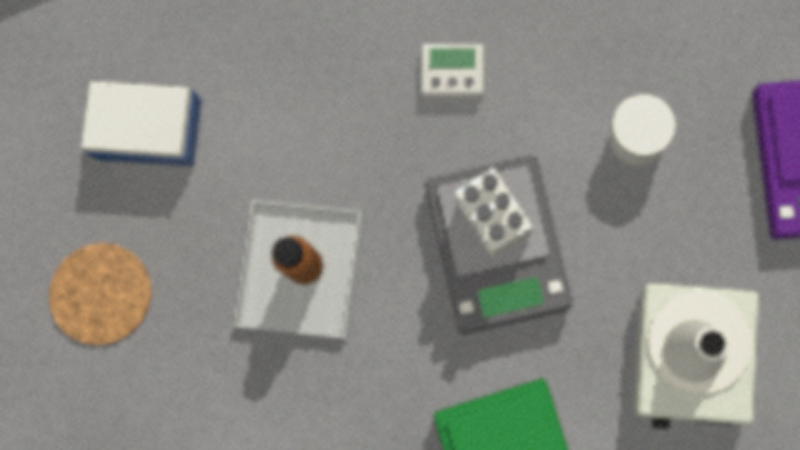

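```bash
python3 - <<'E'
from h import *
np.set_printoptions(suppress=True,precision=1)
from scipy.optimize import least_squares
for n in("top","scene"):
    d=np.load(n+"0.npz");P=d["P"];f=d["f"].astype(np.uint8)
    hsv=cv2.cvtColor(f,cv2.COLOR_RGB2HSV)
    m=(hsv[...,1]>90)&(hsv[...,0]>5)&(hsv[...,0]<25)
    X=P[...,0];Y=P[...,1];Z=P[...,2]
    mm=m&(abs(X-545)<130)&(abs(Y-265)<110)&(Z<20)&(Z>-5)&(Y>205)
    q=P[mm][:,:2].astype(np.float32);print(n,"mat",len(q),cv2.minEnclosingCircle(q),q.mean(0),cv2.minAreaRect(q),np.median(Z[mm]))
    # stirrer
    reg=(abs(X-455)<110)&(abs(Y+335)<100)&(Z>25)&(Z<65)
    print("hist",np.histogram(Z[reg],bins=np.arange(26,66,2)))
    edge=P[reg]
    if n=="top":
        zs=cv2.blur(np.nan_to_num(Z).astype(np.float32),(3,3))
        pl=reg&(Z>50.5)
        q=P[pl][:,:2].astype(np.float32);print("plate",len(q),cv2.minEnclosingCircle(q))
        # score circle: inside frac high vs outside
        q3=P[reg&(Z>40)]
        best=[]
        for cx in np.arange(445,475,1.):
            for cy in np.arange(-355,-325,1.):
                r=np.hypot(q3[:,0]-cx,q3[:,1]-cy)
                a=q3[(r<57)&(r>42),2];b=q3[(r>59)&(r<74),2]
                best.append((np.mean(a)-np.mean(b),cx,cy))
        best.sort(reverse=True);print(best[:6])
    for lo in(0,):
        r=reg&(Z>35);q=P[r]
        print("box",cv2.minAreaRect(q[(abs(q[:,0]-455)<100)][:,:2].astype(np.float32)))
    # balance pan in similar way: steel colour; box edges
    reg=(abs(X-580)<105)&(abs(Y+115)<90)&(Z>38.5+2)&(Z<60)
    q=P[reg][:,:2].astype(np.float32);print("pan",len(q),cv2.minAreaRect(q))
E
```

```text
top mat 962 ((526.6831665039062, 348.936279296875), 59.25094985961914) [525.8 337.6] ((525.78564453125, 333.4944152832031), (115.82311248779297, 82.93560791015625), 0.194154292345047) 5.02858139959767
hist (array([ 10,   9,   7,  11,  16,  15,   8,  28,  78, 191, 337, 321, 277,
       270, 260, 142,  44,  11,   7]), array([26, 28, 30, 32, 34, 36, 38, 40, 42, 44, 46, 48, 50, 52, 54, 56, 58,
       60, 62, 64]))
plate 946 ((454.237548828125, -337.9280090332031), 90.08755493164062)
[(np.float64(6.875744999328283), np.float64(466.0), np.float64(-343.0)), (np.float64(6.837845584143693), np.float64(466.0), np.float64(-342.0)), (np.float64(6.8327833968419185), np.float64(467.0), np.float64(-342.0)), (np.float64(6.824400138215971), np.float64(465.0), np.float64(-343.0)), (np.float64(6.807501272363801), np.float64(467.0), np.float64(-343.0)), (np.float64(6.760868642623507), np.float64(466.0), np.float64(-341.0))]
box ((447.9388427734375, -340.279541015625), (130.93785095214844, 161.62484741210938), 85.40579223632812)
pan 843 ((579.6419677734375, -117.5506362915039), (168.68084716796875, 124.86944580078125), 11.587038040161133)
scene mat 1331 ((524.1061401367188, 351.316162109375), 64.80044555664062) [527.1 338.6] ((523.6741333007812, 332.7843017578125), (84.35252380371094, 128.69911193847656), 89.9845962524414) 3.7772838991299977
hist (array([ 28,  37,  34,  40,  25,  33,  36,  49,  70, 128, 168, 166, 142,
       157, 137,  53,  22,  16,  16]), array([26, 28, 30, 32, 34, 36, 38, 40, 42, 44, 46, 48, 50, 52, 54, 56, 58,
       60, 62, 64]))
box ((452.4414978027344, -337.6739501953125), (132.1904754638672, 157.8406982421875), 84.74274444580078)
pan 758 ((583.21533203125, -115.07611846923828), (160.97799682617188, 109.32897186279297), 13.737751960754395)
```

```bash
python3 - <<'E'
import numpy as np,cv2
d=np.load("top0.npz");f=d["f"].astype(np.uint8)[:,:,::-1]
for i,(a) in enumerate([(slice(245,320),slice(355,425))]):
    cv2.imwrite("pics/crop_st.png",cv2.resize(f[a],None,fx=8,fy=8,interpolation=cv2.INTER_CUBIC))
E
```

```text
(no output)
```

View pics/crop_st.png

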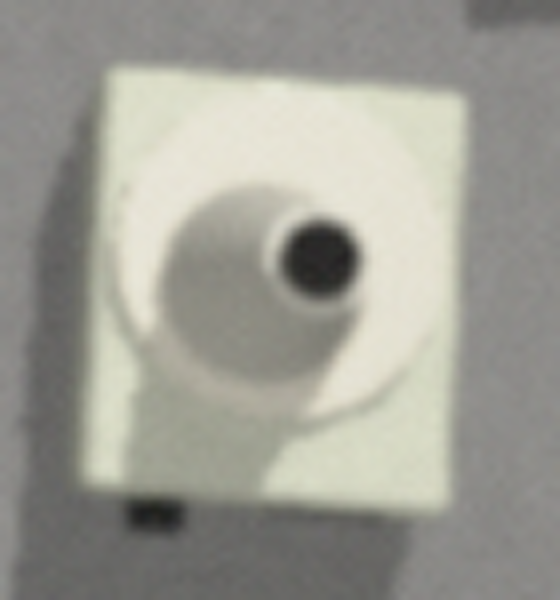

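```bash
cat >> h.py <<'E'
def px2w(c,u,v,z):
    K=c["intrinsics"];d=R.from_quat(c["rotation"]).as_matrix()@np.array([(u-K[0,2])/K[0,0],(v-K[1,2])/K[1,1],1])
    return c["xyz"]+d*(z-c["xyz"][2])/d[2]
E
python3 - <<'E'
from h import *
np.set_printoptions(suppress=True,precision=1)
c=capture("top")
print("plate",px2w(c,390,277,54),"box ctr", [px2w(c,355+u/8,245+v/8,46) for u,v in((108,65),(468,92),(450,510),(82,490))])
for n in("top","scene"):
    d=np.load(n+"0.npz");P=d["P"];f=d["f"].astype(np.uint8);hsv=cv2.cvtColor(f,cv2.COLOR_RGB2HSV)
    m=(hsv[...,1]>90)&(hsv[...,0]>5)&(hsv[...,0]<25)&(abs(P[...,0]-526)<80)&(abs(P[...,1]-352)<85)&(abs(P[...,2])<20)
    q=P[m];print(n,"mat",len(q),q.mean(0),cv2.minEnclosingCircle(q[:,:2].astype(np.float32)))
s=read_state();print(R.from_quat(s["orientation"]).as_matrix(),s["ee_pos"])
E
```

```text
plate [ 464.  -343.4   54. ] box ctr [array([ 532.2, -285.9,   46. ]), array([ 522.4, -412.8,   46. ]), array([ 376.6, -401.2,   46. ]), array([ 383.4, -273.7,   46. ])]
top mat 1263 [525.9 349.9   5. ] ((526.1679077148438, 349.97845458984375), 59.64187240600586)
scene mat 1814 [527.  352.3   3.8] ((524.1061401367188, 351.316162109375), 64.80044555664062)
[[ 0.4 -0.9 -0. ]
 [-0.9 -0.4 -0. ]
 [ 0.   0.  -1. ]] [ 253.6 -598.5  192.5]
```

>>> send_rows(commands=[{"wz":-9.6,"tz":-0.012,"fingers":0},{"wz":-9.6,"tz":-0.012,"fingers":0},{"wz":-9.6,"tz":-0.012,"fingers":0},{"wz":-9.6,"tz":-0.012,"fingers":0},{"wz":-9.6,"tz":-0.012,"fingers":0},{"wz":-9.6,"tz":-0.012,"fingers":0},{"wz":-9.4,"tz":-0.012,"fingers":0}])

```text
validation failed for argument at $.co...
```

>>> send_rows(commands=[{"wx":0,"wy":0,"wz":-9.6,"tx":0,"ty":0,"tz":-0.012,"fingers":0},{"wx":0,"wy":0,"wz":-9.6,"tx":0,"ty":0,"tz":-0.012,"fingers":0},{"wx":0,"wy":0,"wz":-9.6,"tx":0,"ty":0,"tz":-0.012,"fingers":0},{"wx":0,"wy":0,"wz":-9.6,"tx":0,"ty":0,"tz":-0.012,"fingers":0},{"wx":0,"wy":0,"wz":-9.6,"tx":0,"ty":0,"tz":-0.012,"fingers":0},{"wx":0,"wy":0,"wz":-9.6,"tx":0,"ty":0,"tz":-0.012,"fingers":0},{"wx":0,"wy":0,"wz":-9.4,"tx":0,"ty":0,"tz":-0.012,"fingers":0}])

```text
clock: 2.68
ee_pos: [253.5, -598.5, 276.9]
orientation: [1.0, 0.002, -0.0, 0.0]
contact_force: [0.9, -0.2, -0.3]
width: 1.003
```

>>> send_rows(commands=[{"wx":0,"wy":0,"wz":0,"tx":0.02,"ty":-0.047,"tz":0,"fingers":0},{"wx":0,"wy":0,"wz":0,"tx":0.02,"ty":-0.047,"tz":0,"fingers":0},{"wx":0,"wy":0,"wz":0,"tx":0.02,"ty":-0.047,"tz":0,"fingers":0},{"wx":0,"wy":0,"wz":0,"tx":0.02,"ty":-0.047,"tz":0,"fingers":0},{"wx":0,"wy":0,"wz":0,"tx":0.02,"ty":-0.047,"tz":0,"fingers":0},{"wx":0,"wy":0,"wz":0,"tx":0.02,"ty":-0.047,"tz":0,"fingers":0},{"wx":0,"wy":0,"wz":0,"tx":0.02,"ty":-0.047,"tz":0,"fingers":0},{"wx":0,"wy":0,"wz":0,"tx":0.02,"ty":-0.047,"tz":0,"fingers":0},{"wx":0,"wy":0,"wz":0,"tx":0.02,"ty":-0.047,"tz":0,"fingers":0},{"wx":0,"wy":0,"wz":0,"tx":0.02,"ty":-0.047,"tz":0,"fingers":0}])

```text
clock: 3.92
ee_pos: [454.4, -127.2, 276.8]
orientation: [1.0, -0.001, 0.0, 0.0]
contact_force: [1.1, 0.2, -0.0]
width: 0.996
```

>>> send_rows(commands=[{"wx":0,"wy":0,"wz":0,"tx":0.02,"ty":-0.047,"tz":0,"fingers":0},{"wx":0,"wy":0,"wz":0,"tx":0.02,"ty":-0.047,"tz":0,"fingers":0},{"wx":0,"wy":0,"wz":0,"tx":0.02,"ty":-0.047,"tz":0,"fingers":0},{"wx":0,"wy":0,"wz":0,"tx":0.02,"ty":-0.047,"tz":0,"fingers":0},{"wx":0,"wy":0,"wz":0,"tx":0,"ty":0,"tz":0,"fingers":0}])

```text
clock: 4.55
ee_pos: [534.4, 64.1, 276.6]
orientation: [1.0, 0.003, 0.0, -0.001]
contact_force: [-0.0, 0.1, 0.1]
width: 1.002
```

```bash
python3 - <<'E'
from h import *
np.set_printoptions(suppress=True,precision=1)
s=read_state();print(s["ee_pos"],R.from_quat(s["orientation"]).as_euler("xyz",degrees=True),s["joints"])
c=capture("wrist");P=cloud(c);cv2.imwrite("pics/w1.png",c["frame"][:,:,::-1]);print(c["xyz"])
q=P.reshape(-1,3);m=(abs(q[:,0]-557)<50)&(abs(q[:,1]-112)<50)
for lo,hi in((30,88),(100,125)):
    k=q[m&(q[:,2]>lo)&(q[:,2]<hi)]
    if len(k)>10: print(lo,len(k),cv2.minEnclosingCircle(k[:,:2].astype(np.float32)),k[:,2].max())
k=q[(abs(q[:,0]-555)<95)&(abs(q[:,1]-117)<85)&(q[:,2]>10)&(q[:,2]<17)]
print("tray",cv2.minAreaRect(k[:,:2].astype(np.float32)))
s=read_state();print(s["ee_pos"])
E
```

```text
[534.4  64.1 276.6] [-179.8   -0.     0.4] [ 0.4  0.3 -0.7  1.7  0.2  1.2 -0.3]
[534.4 138.6 457.7]
30 194 ((558.6879272460938, 112.49893188476562), 22.812942504882812) 87.99918651450321
100 1253 ((558.694580078125, 112.42914581298828), 15.870336532592773) 121.03618827589713
tray ((555.143310546875, 118.21866607666016), (130.15309143066406, 150.43572998046875), 83.89051818847656)
[534.   61.2 276.3]
```

View pics/w1.png

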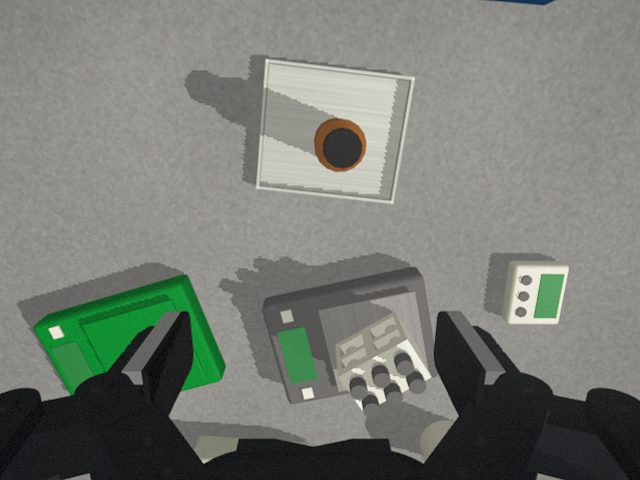

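>>> send_rows(commands=[{"wx":0,"wy":0,"wz":0,"tx":0.0123,"ty":-0.0263,"tz":0.01,"fingers":0},{"wx":0,"wy":0,"wz":0,"tx":0.0123,"ty":-0.0263,"tz":0.01,"fingers":0},{"wx":0,"wy":0,"wz":0,"tx":0,"ty":0,"tz":0.035,"fingers":0},{"wx":0,"wy":0,"wz":0,"tx":0,"ty":0,"tz":0.035,"fingers":0},{"wx":0,"wy":0,"wz":0,"tx":0,"ty":0,"tz":0.03,"fingers":0},{"wx":0,"wy":0,"wz":0,"tx":0,"ty":0,"tz":0.03,"fingers":0},{"wx":0,"wy":0,"wz":0,"tx":0,"ty":0,"tz":0.02,"fingers":0},{"wx":0,"wy":0,"wz":0,"tx":0,"ty":0,"tz":0,"fingers":0}])

```text
clock: 5.6
ee_pos: [557.8, 110.5, 105.3]
orientation: [1.0, -0.001, -0.001, 0.0]
contact_force: [-0.0, 0.2, 0.6]
width: 0.998
```

Within tolerance; descend the rest and close.

>>> send_rows(commands=[{"wx":0,"wy":0,"wz":0,"tx":0.0005,"ty":-0.0015,"tz":0.02,"fingers":0},{"wx":0,"wy":0,"wz":0,"tx":0,"ty":0,"tz":0.018,"fingers":0},{"wx":0,"wy":0,"wz":0,"tx":0,"ty":0,"tz":0.012,"fingers":0},{"wx":0,"wy":0,"wz":0,"tx":0,"ty":0,"tz":0,"fingers":0},{"wx":0,"wy":0,"wz":0,"tx":0,"ty":0,"tz":0,"fingers":0.3},{"wx":0,"wy":0,"wz":0,"tx":0,"ty":0,"tz":0,"fingers":1},{"wx":0,"wy":0,"wz":0,"tx":0,"ty":0,"tz":0,"fingers":1},{"wx":0,"wy":0,"wz":0,"tx":0,"ty":0,"tz":0,"fingers":1},{"wx":0,"wy":0,"wz":0,"tx":0,"ty":0,"tz":0,"fingers":1},{"wx":0,"wy":0,"wz":0,"tx":0,"ty":0,"tz":0,"fingers":1}])

```text
clock: 6.85
ee_pos: [559.3, 113.5, 57.2]
orientation: [1.0, -0.0, 0.0, 0.0]
contact_force: [-1.4, -0.1, 6.3]
width: 0.352
```

```bash
python3 - <<'E'
from h import *
np.set_printoptions(suppress=True,precision=2)
s=read_state();print(s["ee_pos"],s["width"],s["contact_force"],s["moment"])
c=capture("wrist");cv2.imwrite("pics/w2.png",c["frame"][:,:,::-1])
c=capture("scene");cv2.imwrite("pics/s2.png",cv2.resize(c["frame"][200:340,340:500,::-1],None,fx=4,fy=4))
E
```

```text
[559.33 113.52  57.18] 0.3524925267524184 [-1.36 -0.13  6.26] [-0.03  0.51 -0.01]
```

View pics/w2.png

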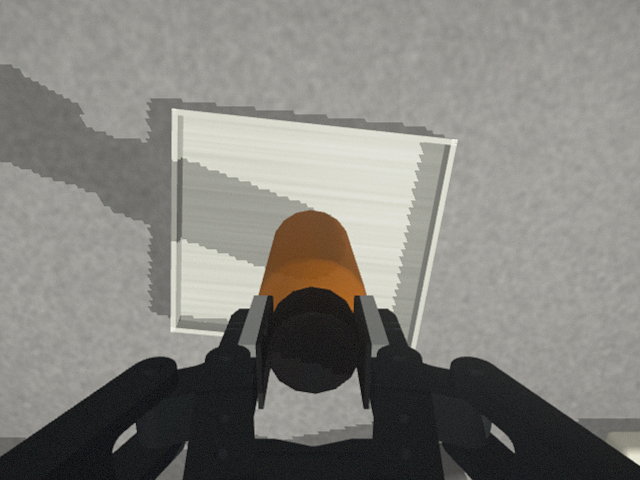

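View pics/s2.png

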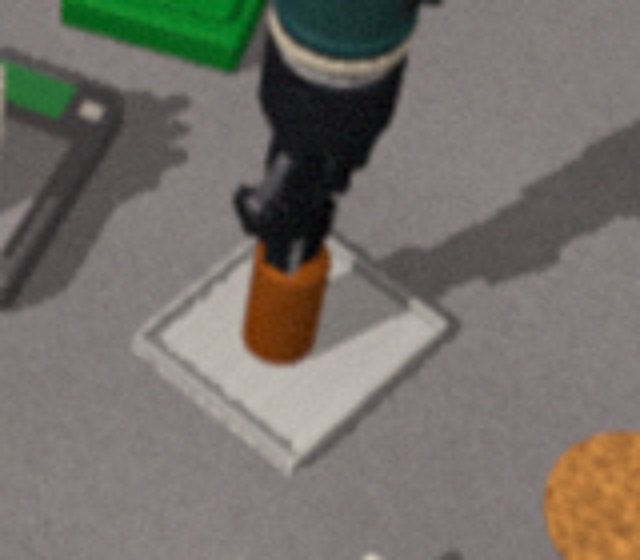

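```bash
python3 - <<'E'
from h import *
np.set_printoptions(suppress=True,precision=1)
c=capture("wrist");P=cloud(c);np.save("w2P.npy",P)
cv2.imwrite("pics/w2c.png",cv2.resize(c["frame"][190:430,190:440,::-1],None,fx=2.4,fy=2.4,interpolation=cv2.INTER_CUBIC))
for v in (220,250,280,300,320,340,360,380,400):
    print(v,[ (u,P[v,u].round(0).tolist()) for u in (245,255,260,266,275,295,313,335,350,358,362,368,375)])
E
```

```text
220 [(245, [520.0, 128.0, 4.0]), (255, [526.0, 128.0, 3.0]), (260, [529.0, 129.0, 5.0]), (266, [532.0, 128.0, 2.0]), (275, [538.0, 128.0, 3.0]), (295, [550.0, 134.0, 25.0]), (313, [560.0, 135.0, 29.0]), (335, [572.0, 130.0, 12.0]), (350, [582.0, 128.0, 3.0]), (358, [586.0, 128.0, 4.0]), (362, [589.0, 128.0, 3.0]), (368, [592.0, 128.0, 4.0]), (375, [596.0, 128.0, 5.0])]
250 [(245, [519.0, 110.0, 3.0]), (255, [525.0, 110.0, 3.0]), (260, [528.0, 110.0, 4.0]), (266, [532.0, 110.0, 4.0]), (275, [542.0, 128.0, 56.0]), (295, [552.0, 134.0, 75.0]), (313, [560.0, 136.0, 81.0]), (335, [569.0, 133.0, 72.0]), (350, [578.0, 126.0, 50.0]), (358, [587.0, 109.0, 2.0]), (362, [589.0, 110.0, 3.0]), (368, [593.0, 110.0, 4.0]), (375, [597.0, 110.0, 4.0])]
280 [(245, [518.0, 90.0, 3.0]), (255, [524.0, 90.0, 3.0]), (260, [527.0, 90.0, 3.0]), (266, [541.0, 125.0, 87.0]), (275, [546.0, 128.0, 93.0]), (295, [553.0, 128.0, 94.0]), (313, [560.0, 129.0, 95.0]), (335, [568.0, 128.0, 92.0]), (350, [574.0, 127.0, 90.0]), (358, [578.0, 125.0, 87.0]), (362, [580.0, 123.0, 82.0]), (368, [593.0, 90.0, 3.0]), (375, [59
[... 1644 characters left out ...]
, 137.0]), (260, [544.0, 114.0, 134.0]), (266, [545.0, 107.0, 125.0]), (275, [534.0, 16.0, -1.0]), (295, [554.0, 103.0, 119.0]), (313, [560.0, 102.0, 118.0]), (335, [567.0, 102.0, 118.0]), (350, [585.0, 16.0, -1.0]), (358, [590.0, 16.0, -1.0]), (362, [575.0, 108.0, 127.0]), (368, [576.0, 113.0, 133.0]), (375, [577.0, 118.0, 141.0])]
400 [(245, [546.0, 132.0, 166.0]), (255, [543.0, 110.0, 138.0]), (260, [544.0, 106.0, 133.0]), (266, [527.0, -1.0, -2.0]), (275, [534.0, 0.0, -1.0]), (295, [548.0, 1.0, 0.0]), (313, [560.0, 1.0, -0.0]), (335, [575.0, 1.0, -0.0]), (350, [585.0, 1.0, 0.0]), (358, [590.0, 1.0, 1.0]), (362, [nan, nan, nan]), (368, [576.0, 106.0, 134.0]), (375, [573.0, 131.0, 165.0])]
```

View pics/w2c.png

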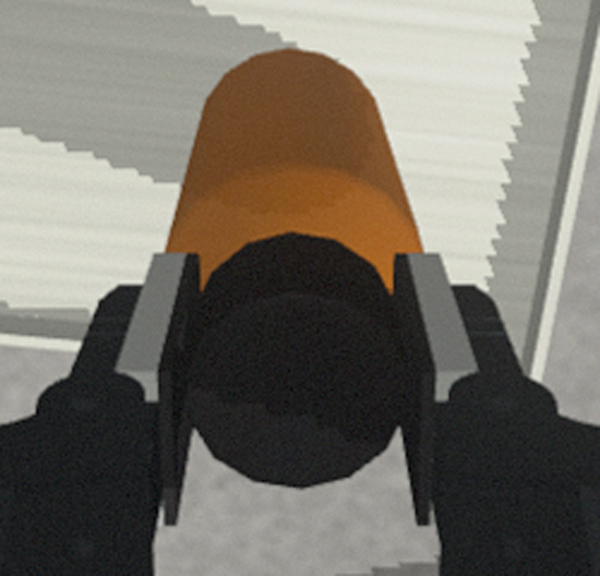

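```bash
python3 - <<'E'
from h import *
np.set_printoptions(suppress=True,precision=1)
s=read_state();c=capture("wrist");K=c["intrinsics"];Rc=R.from_quat(c["rotation"]).as_matrix()
print(s["ee_pos"],c["xyz"])
for dz in (0,10,19,30,40,50,60,70):
    p=Rc.T@(s["ee_pos"]+[0,0,dz]-c["xyz"]);print(dz,(K@p/p[2])[:2],p[2])
t=capture("top");P=cloud(t);sc=capture("scene");Q=cloud(sc)
cv2.imwrite("pics/s3.png",cv2.resize(sc["frame"][215:305,375:465,::-1],None,fx=6,fy=6,interpolation=cv2.INTER_CUBIC))
print(sc["xyz"])
for v in range(222,300,5): print(v,[Q[v,u].round(0).tolist() for u in (405,410,414,418,422)])
E
```

```text
[559.3 113.5  57.2] [559.9 188.5 238. ]
0 [311.8 278.8] 194.88456078424565
10 [311.7 287.4] 185.32250243021537
19 [311.7 296. ] 176.7166499115881
30 [311.6 307.6] 166.1983857221548
40 [311.5 319.6] 156.6363273681245
50 [311.5 333.1] 147.07426901409423
60 [311.4 348.5] 137.51221066006391
70 [311.3 366.1] 127.95015230603363
[1276.6  456.  1051.4]
222 [[584.0, 87.0, 237.0], [595.0, 105.0, 258.0], [593.0, 113.0, 261.0], [593.0, 122.0, 268.0], [588.0, 129.0, 269.0]]
227 [[588.0, 91.0, 226.0], [595.0, 106.0, 243.0], [598.0, 117.0, 253.0], [594.0, 125.0, 255.0], [591.0, 132.0, 258.0]]
232 [[412.0, -0.0, -3.0], [597.0, 109.0, 231.0], [595.0, 118.0, 235.0], [592.0, 126.0, 239.0], [591.0, 134.0, 243.0]]
237 [[428.0, 11.0, -2.0], [597.0, 111.0, 216.0], [595.0, 120.0, 221.0], [594.0, 129.0, 226.0], [590.0, 136.0, 229.0]]
242 [[442.0, 21.0, -3.0], [601.0, 116.0, 206.0], [596.0, 123.0, 207.0], [580.0, 124.0, 194.0], [577.0, 132.0, 197.0]]
247 [[613.0, 112.0, 197.0], [599.0, 117.0, 189.0], [589.0, 122.0, 184.0], [581.0, 127.0, 180.0], [540.0, 118.0, 137.0]]
252 [[621.0, 118.0, 192.0], [612.0, 126.0
[... 406 characters left out ...]
], [549.0, 132.0, 82.0]]
272 [[578.0, 105.0, 68.0], [579.0, 118.0, 80.0], [575.0, 127.0, 84.0], [568.0, 134.0, 82.0], [506.0, 116.0, 6.0]]
277 [[581.0, 109.0, 55.0], [578.0, 121.0, 61.0], [575.0, 130.0, 66.0], [563.0, 134.0, 57.0], [514.0, 123.0, -1.0]]
282 [[582.0, 112.0, 38.0], [579.0, 123.0, 44.0], [570.0, 130.0, 41.0], [561.0, 136.0, 36.0], [529.0, 132.0, 0.0]]
287 [[580.0, 113.0, 17.0], [576.0, 125.0, 23.0], [567.0, 131.0, 19.0], [549.0, 133.0, 2.0], [545.0, 142.0, 4.0]]
292 [[587.0, 119.0, 7.0], [578.0, 128.0, 7.0], [569.0, 135.0, 3.0], [562.0, 142.0, 2.0], [559.0, 151.0, 6.0]]
297 [[596.0, 126.0, 3.0], [590.0, 136.0, 5.0], [581.0, 143.0, 2.0], [575.0, 150.0, 2.0], [569.0, 158.0, 3.0]]
```

View pics/s3.png

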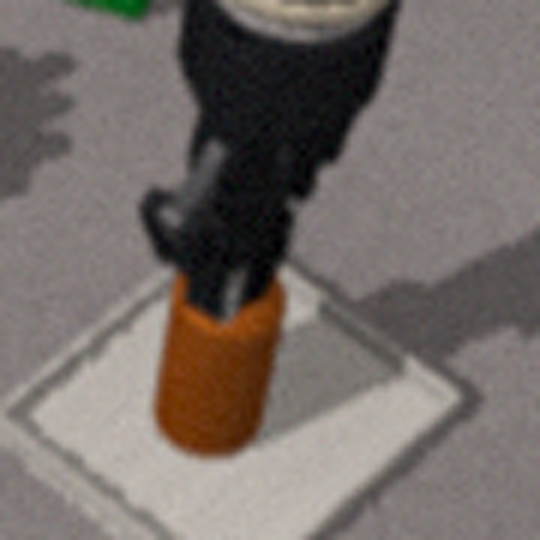

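The pads actually hold the cap: they span z≈100–134 with their faces 30 mm apart. So the pads sit about 35 mm higher relative to the reported TCP than the text suggests. A cap grip is allowed, so I'll keep it, allow for this offset later, and do a small test lift.

>>> send_rows(commands=[{"wx":0,"wy":0,"wz":0,"tx":0,"ty":0,"tz":-0.005,"fingers":1},{"wx":0,"wy":0,"wz":0,"tx":0,"ty":0,"tz":-0.01,"fingers":1},{"wx":0,"wy":0,"wz":0,"tx":0,"ty":0,"tz":-0.015,"fingers":1},{"wx":0,"wy":0,"wz":0,"tx":0,"ty":0,"tz":0,"fingers":1},{"wx":0,"wy":0,"wz":0,"tx":0,"ty":0,"tz":0,"fingers":1},{"wx":0,"wy":0,"wz":0,"tx":0,"ty":0,"tz":0,"fingers":1}])

```text
clock: 7.9
ee_pos: [558.8, 113.2, 86.1]
orientation: [1.0, -0.0, -0.0, 0.0]
contact_force: [0.6, -0.5, -2.6]
width: 0.352
```

```bash
cat >> h.py <<'E'
def look(tag):
    np.set_printoptions(suppress=True,precision=1)
    c=capture("wrist");P=cloud(c);cv2.imwrite(f"pics/w_{tag}.png",c["frame"][:,:,::-1])
    s=read_state();print(s["clock"],s["ee_pos"],R.from_quat(s["orientation"]).as_euler("xyz",degrees=True),s["width"],s["contact_force"],"cam",c["xyz"])
    print("j",s["joints"].round(2))
    return c,P,s
E
python3 - <<'E'
from h import *
c,P,s=look("3")
for v in (250,280,300,320,340,360): print(v,[P[v,u].round(0).tolist() for u in (260,275,295,313,335,350,362)])
sc=capture("scene");cv2.imwrite("pics/s4.png",cv2.resize(sc["frame"][215:305,375:465,::-1],None,fx=6,fy=6,interpolation=cv2.INTER_CUBIC))
E
```

```text
7.95 [558.8 113.3  86. ] [180.   0.  -0.] 0.3523405889129556 [-0.5  0.3 -2. ] cam [559.6 188.2 266.9]
j [ 0.2  0.6 -0.6  1.9  0.4  0.9 -0.6]
250 [[524.0, 100.0, 3.0], [542.0, 127.0, 85.0], [552.0, 134.0, 105.0], [559.0, 135.0, 109.0], [569.0, 133.0, 101.0], [577.0, 125.0, 79.0], [592.0, 100.0, 3.0]]
280 [[523.0, 78.0, 4.0], [545.0, 126.0, 119.0], [553.0, 128.0, 123.0], [559.0, 128.0, 124.0], [568.0, 128.0, 122.0], [574.0, 126.0, 119.0], [579.0, 123.0, 111.0]]
300 [[541.0, 125.0, 134.0], [545.0, 120.0, 123.0], [553.0, 126.0, 137.0], [559.0, 128.0, 140.0], [567.0, 126.0, 135.0], [573.0, 120.0, 124.0], [577.0, 125.0, 133.0]]
320 [[542.0, 125.0, 148.0], [547.0, 122.0, 142.0], [554.0, 125.0, 149.0], [559.0, 125.0, 148.0], [566.0, 124.0, 147.0], [572.0, 122.0, 143.0], [575.0, 125.0, 148.0]]
340 [[544.0, 125.0, 160.0], [547.0, 117.0, 147.0], [554.0, 118.0, 148.0], [559.0, 117.0, 147.0], [567.0, 118.0, 148.0], [571.0, 117.0, 147.0], [575.0, 120.0, 152.0]]
360 [[544.0, 120.0, 163.0], [547.0, 110.0, 148.0], [553.0, 110.0, 148.0], [559.0, 110.0, 148.0], [567.0, 110.0, 148.0], [572.0, 110.0, 147.0], [575.0, 114.0, 154.0]]
```

View pics/s4.png

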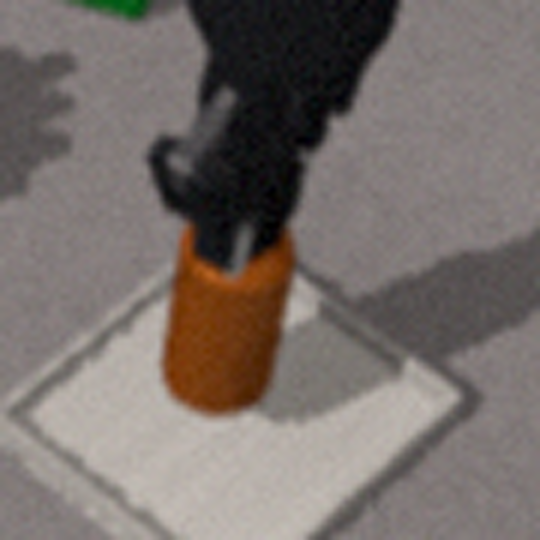

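View pics/w_3.png

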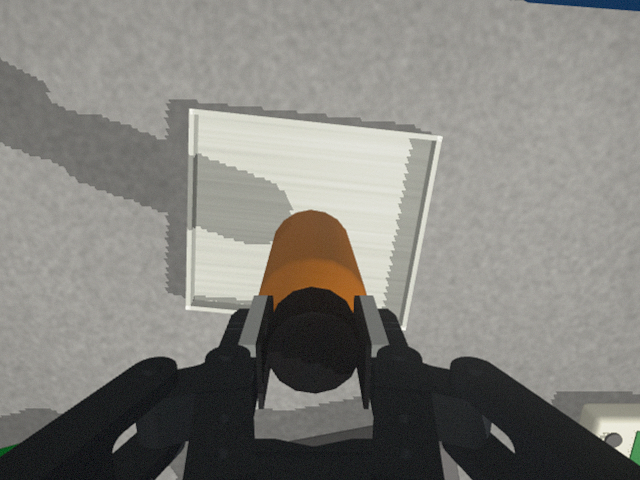

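>>> send_rows(commands=[{"wx":0,"wy":0,"wz":0,"tx":0,"ty":-0.01,"tz":-0.014,"fingers":1},{"wx":0,"wy":0,"wz":0,"tx":-0.005,"ty":-0.03,"tz":0,"fingers":1},{"wx":0,"wy":0,"wz":0,"tx":-0.006,"ty":-0.04,"tz":0,"fingers":1},{"wx":0,"wy":0,"wz":0,"tx":-0.006,"ty":-0.045,"tz":0,"fingers":1},{"wx":0,"wy":0,"wz":0,"tx":-0.006,"ty":-0.045,"tz":0,"fingers":1},{"wx":0,"wy":0,"wz":0,"tx":-0.006,"ty":-0.04,"tz":0,"fingers":1},{"wx":0,"wy":0,"wz":0,"tx":-0.0035,"ty":-0.028,"tz":0,"fingers":1},{"wx":0,"wy":0,"wz":0,"tx":0,"ty":0,"tz":0.01,"fingers":1},{"wx":0,"wy":0,"wz":0,"tx":0,"ty":0,"tz":0,"fingers":1},{"wx":0,"wy":0,"wz":0,"tx":0,"ty":0,"tz":0,"fingers":1}])

```text
clock: 9.25
ee_pos: [527.4, 350.2, 90.5]
orientation: [1.0, -0.001, 0.0, 0.0]
contact_force: [0.0, 0.8, -2.2]
width: 0.353
```

```bash
python3 - <<'E'
from h import *
c,P,s=look("4")
print([P[v,313].round(0).tolist() for v in (300,340,380)])
hsv=cv2.cvtColor(c["frame"],cv2.COLOR_RGB2HSV)
m=(hsv[...,1]>80)&(hsv[...,0]>5)&(hsv[...,0]<25)&(P[...,2]<12)
q=P[m][:,:2].astype(np.float32);print(len(q),cv2.minEnclosingCircle(q))
E
```

```text
9.3 [527.5 350.3  90.7] [180.   -0.   -0.1] 0.3559219797344175 [ 0.6 -0.  -2.6] cam [528.2 425.3 271.3]
j [-0.2  0.7 -0.6  1.7  0.5  0.9 -1. ]
[[528.0, 365.0, 144.0], [528.0, 354.0, 152.0], [528.0, 339.0, 152.0]]
16678 ((525.9143676757812, 350.75177001953125), 61.15195083618164)
```

View pics/w_4.png

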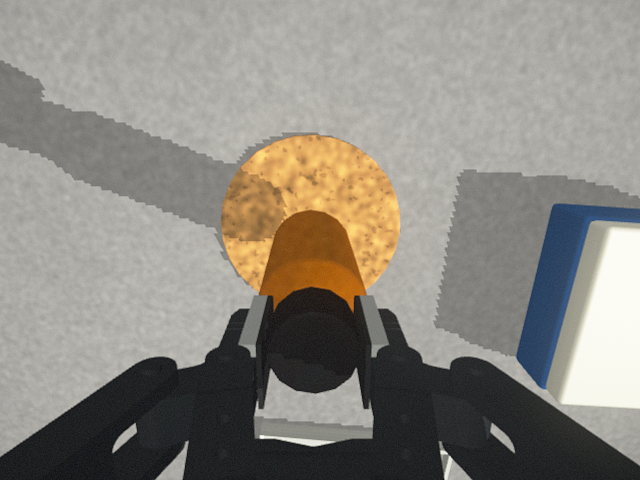

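>>> send_rows(commands=[{"wx":0,"wy":0,"wz":0,"tx":-0.001,"ty":0,"tz":0.01,"fingers":1},{"wx":0,"wy":0,"wz":0,"tx":0,"ty":0,"tz":0.008,"fingers":1},{"wx":0,"wy":0,"wz":0,"tx":0,"ty":0,"tz":0.005,"fingers":1},{"wx":0,"wy":0,"wz":0,"tx":0,"ty":0,"tz":0.003,"fingers":1},{"wx":0,"wy":0,"wz":0,"tx":0,"ty":0,"tz":0.002,"fingers":1},{"wx":0,"wy":0,"wz":0,"tx":0,"ty":0,"tz":0.002,"fingers":1},{"wx":0,"wy":0,"wz":0,"tx":0,"ty":0,"tz":0.002,"fingers":1},{"wx":0,"wy":0,"wz":0,"tx":0,"ty":0,"tz":0.001,"fingers":1},{"wx":0,"wy":0,"wz":0,"tx":0,"ty":0,"tz":0,"fingers":1},{"wx":0,"wy":0,"wz":0,"tx":0,"ty":0,"tz":0,"fingers":1}])

```text
clock: 10.55
ee_pos: [525.9, 351.8, 58.2]
orientation: [1.0, -0.0, 0.0, -0.0]
contact_force: [-2.3, -0.2, 5.1]
width: 0.351
```

>>> send_rows(commands=[{"wx":0,"wy":0,"wz":0,"tx":0,"ty":0,"tz":0,"fingers":0.6},{"wx":0,"wy":0,"wz":0,"tx":0,"ty":0,"tz":0,"fingers":0.5},{"wx":0,"wy":0,"wz":0,"tx":0,"ty":0,"tz":0,"fingers":0.2},{"wx":0,"wy":0,"wz":0,"tx":0,"ty":0,"tz":0,"fingers":0},{"wx":0,"wy":0,"wz":0,"tx":0,"ty":0,"tz":0,"fingers":0},{"wx":0,"wy":0,"wz":0,"tx":0,"ty":0,"tz":0,"fingers":0},{"wx":0,"wy":0,"wz":0,"tx":0,"ty":0,"tz":-0.03,"fingers":0},{"wx":0,"wy":0,"wz":0,"tx":0,"ty":0,"tz":-0.045,"fingers":0},{"wx":0,"wy":0,"wz":0,"tx":0,"ty":0,"tz":-0.045,"fingers":0},{"wx":0,"wy":0,"wz":0,"tx":0,"ty":0,"tz":0,"fingers":0}])

```text
clock: 11.8
ee_pos: [527.6, 353.4, 181.7]
orientation: [1.0, -0.0, 0.003, -0.002]
contact_force: [-0.2, -0.2, 0.1]
width: 1.0
```

```bash
python3 - <<'E'
from h import *
c,P,s=look("5")
q=P.reshape(-1,3);m=(abs(q[:,0]-526)<50)&(abs(q[:,1]-350)<50)
k=q[m&(q[:,2]>105)&(q[:,2]<130)];print(len(k),cv2.minEnclosingCircle(k[:,:2].astype(np.float32)),np.median(k[:,2]))
for v in (300,310,320,340,370): print(v,[P[v,u].round(0).tolist() for u in (150,165,180,187)])
E
```

```text
11.85 [526.6 352.1 179.3] [-179.9   -0.2   -0. ] 1.0016852470879312 [ 1.  -0.   0.8] cam [527.1 427.6 362.9]
j [-0.2  0.6 -0.7  1.6  0.4  1.1 -0.9]
2134 ((525.2992553710938, 350.949951171875), 15.989681243896484) 119.23242532813697
300 [[373.0, 257.0, -1.0], [388.0, 257.0, -1.0], [402.0, 257.0, -1.0], [409.0, 258.0, 1.0]]
310 [[372.0, 247.0, -1.0], [386.0, 246.0, -2.0], [401.0, 247.0, -1.0], [408.0, 247.0, 1.0]]
320 [[371.0, 236.0, -1.0], [481.0, 365.0, 244.0], [485.0, 365.0, 243.0], [486.0, 362.0, 238.0]]
340 [[480.0, 365.0, 255.0], [485.0, 365.0, 256.0], [485.0, 359.0, 245.0], [485.0, 354.0, 238.0]]
370 [[485.0, 363.0, 269.0], [485.0, 357.0, 259.0], [485.0, 349.0, 248.0], [485.0, 344.0, 241.0]]
```

View pics/w_5.png

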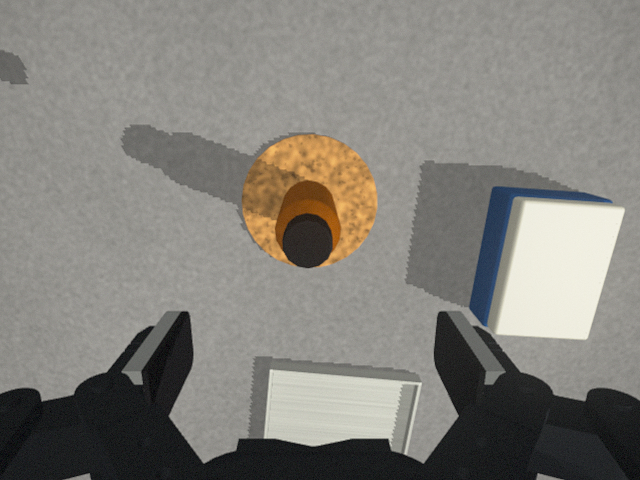

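>>> send_rows(commands=[{"wx":0,"wy":0,"wz":0,"tx":0.004,"ty":0.025,"tz":-0.01,"fingers":0},{"wx":0,"wy":0,"wz":0,"tx":0.008,"ty":0.055,"tz":-0.01,"fingers":0},{"wx":0,"wy":0,"wz":0,"tx":0.008,"ty":0.055,"tz":-0.01,"fingers":0},{"wx":0,"wy":0,"wz":0,"tx":0.008,"ty":0.055,"tz":-0.01,"fingers":0},{"wx":0,"wy":0,"wz":0,"tx":0.008,"ty":0.055,"tz":0,"fingers":0},{"wx":0,"wy":0,"wz":0,"tx":0.008,"ty":0.055,"tz":0,"fingers":0},{"wx":0,"wy":0,"wz":0,"tx":0.008,"ty":0.055,"tz":0,"fingers":0},{"wx":0,"wy":0,"wz":0,"tx":0.008,"ty":0.055,"tz":0,"fingers":0},{"wx":0,"wy":0,"wz":0,"tx":0.008,"ty":0.055,"tz":0,"fingers":0},{"wx":0,"wy":0,"wz":0,"tx":0.006,"ty":0.045,"tz":0,"fingers":0}])

```text
clock: 13.1
ee_pos: [598.5, -161.5, 215.7]
orientation: [1.0, -0.001, -0.001, -0.0]
contact_force: [0.4, -0.7, 0.2]
width: 1.0
```

>>> send_rows(commands=[{"wx":0,"wy":0,"wz":0,"tx":0.005,"ty":0.01,"tz":0,"fingers":0},{"wx":0,"wy":0,"wz":0,"tx":0,"ty":0,"tz":0,"fingers":0},{"wx":0,"wy":0,"wz":0,"tx":0,"ty":0,"tz":0,"fingers":0}])

```text
clock: 13.48
ee_pos: [604.2, -166.3, 217.0]
orientation: [1.0, 0.001, -0.0, -0.001]
contact_force: [0.4, -0.2, 0.7]
width: 0.998
```

```bash
python3 - <<'E'
from h import *
c,P,s=look("6")
q=P.reshape(-1,3)
k=q[(abs(q[:,0]-607)<55)&(abs(q[:,1]+110)<55)]
for lo,hi in((96,110),(118,130),(60,112)):
    a=k[(k[:,2]>lo)&(k[:,2]<hi)];print(lo,len(a),cv2.minAreaRect(a[:,:2].astype(np.float32)))
k=q[(abs(q[:,0]-580)<115)&(abs(q[:,1]+115)<95)]
a=k[(k[:,2]>28)&(k[:,2]<50)];print("bal",len(a),cv2.minAreaRect(a[:,:2].astype(np.float32)))
a=k[(k[:,2]>42)&(k[:,2]<50)];print("pan",len(a),cv2.minAreaRect(a[:,:2].astype(np.float32)),np.histogram(k[:,2],bins=np.arange(30,50,1.)))
E
```

```text
13.525 [ 604.4 -166.3  217.3] [-180.     0.     0.1] 1.0005216022331689 [ 0.3 -0.6  0.5] cam [604.9 -91.5 398. ]
j [ 0.6  0.5 -0.6  1.6  0.3  1.1 -0. ]
96 4973 ((607.36376953125, -110.40359497070312), (78.06048583984375, 50.11796951293945), 32.79262161254883)
118 3239 ((607.232177734375, -110.31576538085938), (66.42475891113281, 40.6385498046875), 32.6794319152832)
60 5002 ((607.36376953125, -110.40359497070312), (78.06048583984375, 50.11796951293945), 32.79262161254883)
bal 25805 ((581.9083251953125, -114.82960510253906), (185.37942504882812, 135.2989959716797), 13.150864601135254)
pan 8554 ((606.2013549804688, -109.05130004882812), (107.90567779541016, 107.8568344116211), 13.163992881774902) (array([ 183,  175,  386, 1264, 3927, 5652, 3343, 1456,  309,   15,   20,
        388, 2557, 4196, 1650,  149,    2,    0,    0]), array([30., 31., 32., 33., 34., 35., 36., 37., 38., 39., 40., 41., 42.,
       43., 44., 45., 46., 47., 48., 49.]))
```

View pics/w_6.png

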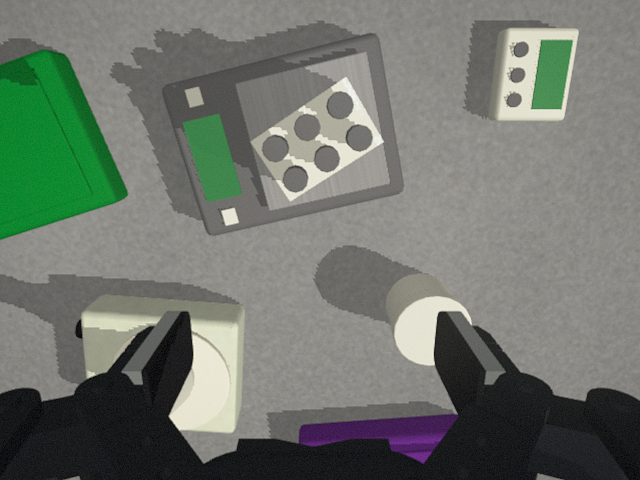

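>>> send_rows(commands=[{"wx":0,"wy":0,"wz":0,"tx":0.0015,"ty":-0.028,"tz":0,"fingers":0},{"wx":0,"wy":0,"wz":0,"tx":0.0015,"ty":-0.028,"tz":0,"fingers":0},{"wx":0,"wy":0,"wz":9.5,"tx":0,"ty":0,"tz":0.015,"fingers":0},{"wx":0,"wy":0,"wz":9.5,"tx":0,"ty":0,"tz":0.015,"fingers":0},{"wx":0,"wy":0,"wz":9.5,"tx":0,"ty":0,"tz":0.015,"fingers":0},{"wx":0,"wy":0,"wz":9.5,"tx":0,"ty":0,"tz":0.015,"fingers":0},{"wx":0,"wy":0,"wz":9.5,"tx":0,"ty":0,"tz":0.015,"fingers":0},{"wx":0,"wy":0,"wz":9.7,"tx":0,"ty":0,"tz":0.015,"fingers":0},{"wx":0,"wy":0,"wz":0,"tx":0,"ty":0,"tz":0,"fingers":0},{"wx":0,"wy":0,"wz":0,"tx":0,"ty":0,"tz":0,"fingers":0}])

```text
clock: 14.78
ee_pos: [607.9, -111.7, 128.2]
orientation: [0.879, -0.477, 0.0, -0.0]
contact_force: [-0.4, -0.5, 0.3]
width: 1.0
```

```bash
python3 - <<'E'
from h import *
c,P,s=look("7")
M=R.from_quat(s["orientation"]).as_matrix()
print("tool delta to rack mm",M.T@(np.array([607.3,-110.4,s["ee_pos"][2]])-s["ee_pos"]))
E
```

```text
14.825 [ 608.1 -112.   128.4] [-179.9   -0.   -57.1] 0.9964201049620389 [1.1 1.  0.2] cam [670.8 -70.6 309.1]
j [ 0.4  0.5 -0.3  1.7  0.2  0.9 -1. ]
tool delta to rack mm [-1.7 -0.2 -0. ]
```

View pics/w_7.png

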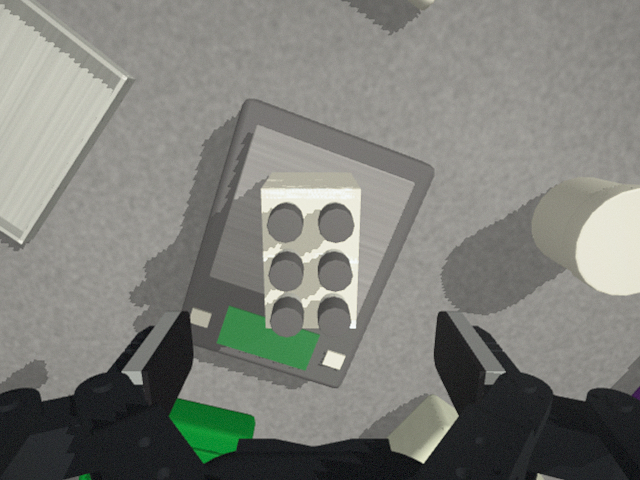

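>>> send_rows(commands=[{"wx":0,"wy":0,"wz":0,"tx":-0.0015,"ty":0,"tz":0.025,"fingers":0},{"wx":0,"wy":0,"wz":0,"tx":0,"ty":0,"tz":0.025,"fingers":0},{"wx":0,"wy":0,"wz":0,"tx":0,"ty":0,"tz":0.025,"fingers":0},{"wx":0,"wy":0,"wz":0,"tx":0,"ty":0,"tz":0.018,"fingers":0},{"wx":0,"wy":0,"wz":0,"tx":0,"ty":0,"tz":0.012,"fingers":0},{"wx":0,"wy":0,"wz":0,"tx":0,"ty":0,"tz":0,"fingers":0},{"wx":0,"wy":0,"wz":0,"tx":0,"ty":0,"tz":0,"fingers":0}])

```text
clock: 15.7
ee_pos: [607.4, -111.4, 23.3]
orientation: [0.878, -0.479, 0.001, -0.0]
contact_force: [0.3, -0.4, -0.1]
width: 0.997
```

>>> send_rows(commands=[{"wx":0,"wy":0,"wz":0,"tx":0,"ty":0,"tz":0,"fingers":0.3},{"wx":0,"wy":0,"wz":0,"tx":0,"ty":0,"tz":0,"fingers":0.4},{"wx":0,"wy":0,"wz":0,"tx":0,"ty":0,"tz":0,"fingers":1},{"wx":0,"wy":0,"wz":0,"tx":0,"ty":0,"tz":0,"fingers":1},{"wx":0,"wy":0,"wz":0,"tx":0,"ty":0,"tz":0,"fingers":1},{"wx":0,"wy":0,"wz":0,"tx":0,"ty":0,"tz":0,"fingers":1}])

```text
clock: 16.45
ee_pos: [607.3, -111.4, 23.2]
orientation: [0.878, -0.479, 0.001, -0.0]
contact_force: [-0.4, 0.8, 5.6]
width: 0.58
```

```bash
python3 - <<'E'
from h import *
c,P,s=look("8")
E
```

```text
16.5 [ 607.3 -111.4   23.2] [-180.    -0.   -57.2] 0.5785250294346188 [-0.2 -0.   5.6] cam [670.3 -70.6 204.1]
j [ 0.4  0.7 -0.3  1.8  0.3  0.8 -1.1]
```

View pics/w_8.png

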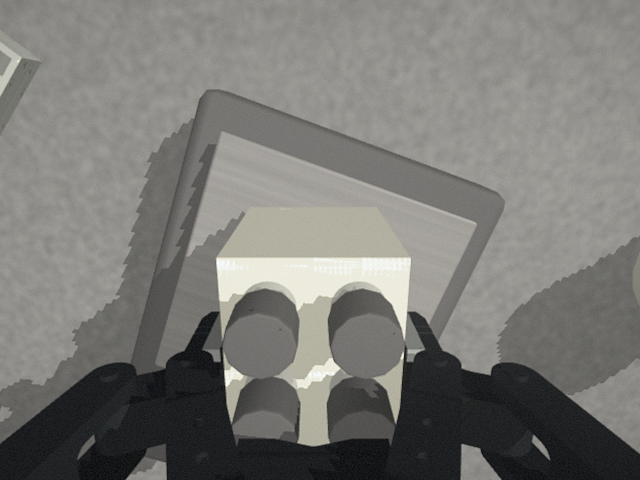

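>>> send_rows(commands=[{"wx":0,"wy":0,"wz":0,"tx":0,"ty":0,"tz":-0.005,"fingers":1},{"wx":0,"wy":0,"wz":0,"tx":0,"ty":0,"tz":-0.01,"fingers":1},{"wx":0,"wy":0,"wz":0,"tx":0,"ty":0,"tz":-0.015,"fingers":1},{"wx":0,"wy":0,"wz":0,"tx":0,"ty":0,"tz":-0.015,"fingers":1},{"wx":0,"wy":0,"wz":0,"tx":0,"ty":0,"tz":0,"fingers":1},{"wx":0,"wy":0,"wz":0,"tx":0,"ty":0,"tz":0,"fingers":1}])

```text
clock: 17.25
ee_pos: [606.5, -111.5, 67.5]
orientation: [0.878, -0.479, -0.0, 0.0]
contact_force: [-0.2, 0.6, -3.2]
width: 0.581
```

```bash
python3 - <<'E'
from h import *
c,P,s=look("9")
print([P[v,u].round(0).tolist() for v,u in ((250,313),(262,313),(330,260),(330,365),(230,313))])
E
```

```text
17.3 [ 606.2 -111.5   67.1] [180.    0.  -57.2] 0.5769329075382468 [-0.1  0.2 -2.8] cam [669.7 -70.7 248.3]
j [ 0.4  0.6 -0.3  1.8  0.2  0.8 -1.1]
[[640.0, -90.0, 142.0], [639.0, -91.0, 148.0], [625.0, -86.0, 167.0], [637.0, -105.0, 166.0], [640.0, -90.0, 122.0]]
```

View pics/w_9.png

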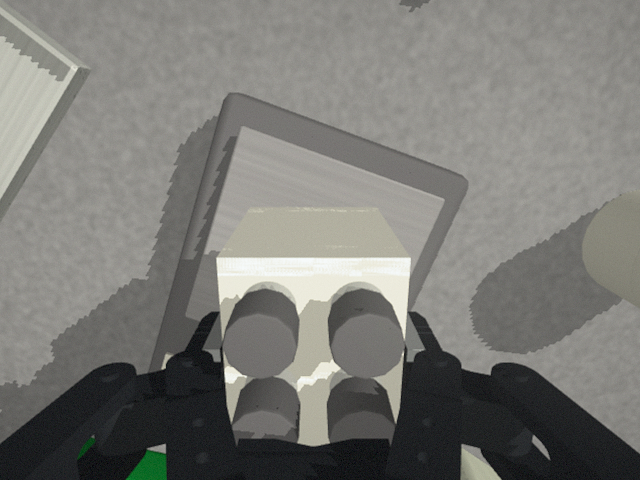

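>>> send_rows(commands=[{"wx":0,"wy":0,"wz":0,"tx":-0.015,"ty":-0.0055,"tz":0,"fingers":1},{"wx":0,"wy":0,"wz":0,"tx":-0.03,"ty":-0.011,"tz":0,"fingers":1},{"wx":0,"wy":0,"wz":0,"tx":-0.04,"ty":-0.0145,"tz":0,"fingers":1},{"wx":0,"wy":0,"wz":0,"tx":-0.045,"ty":-0.0165,"tz":0,"fingers":1},{"wx":0,"wy":0,"wz":0,"tx":-0.045,"ty":-0.0165,"tz":0,"fingers":1},{"wx":0,"wy":0,"wz":0,"tx":-0.031,"ty":-0.0112,"tz":0.01,"fingers":1},{"wx":0,"wy":0,"wz":0,"tx":-0.015,"ty":-0.0055,"tz":0.01,"fingers":1},{"wx":0,"wy":0,"wz":0,"tx":0,"ty":0,"tz":0.01,"fingers":1},{"wx":0,"wy":0,"wz":0,"tx":0,"ty":0,"tz":0,"fingers":1},{"wx":0,"wy":0,"wz":0,"tx":0,"ty":0,"tz":0,"fingers":1}])

```text
clock: 18.55
ee_pos: [555.5, 116.3, 37.4]
orientation: [0.877, -0.48, 0.0, 0.0]
contact_force: [0.7, 0.3, -2.3]
width: 0.578
```

```bash
python3 - <<'E'
from h import *
c,P,s=look("10")
a=P[262,313];th=np.deg2rad(32.8);print("rack c",a[:2]-39*np.array([np.cos(th),np.sin(th)]),a, P[330,365])
M=R.from_quat(s["orientation"]).as_matrix()
d=np.array([554.8,118])-(a[:2]-39*np.array([np.cos(th),np.sin(th)]))
print("tool corr",M.T@np.r_[d,0])
E
```

```text
18.6 [555.6 116.6  37.6] [-180.    -0.   -57.4] 0.5743284822473251 [-1.  -0.3 -2. ] cam [618.9 157.1 218.2]
j [ 0.   0.6 -0.3  1.9  0.3  0.7 -1.5]
rack c [555. 116.] [587.8 137.1 117.7] [586.9 123.2 138.1]
tool corr [-1.8 -1.  -0. ]
```

View pics/w_10.png

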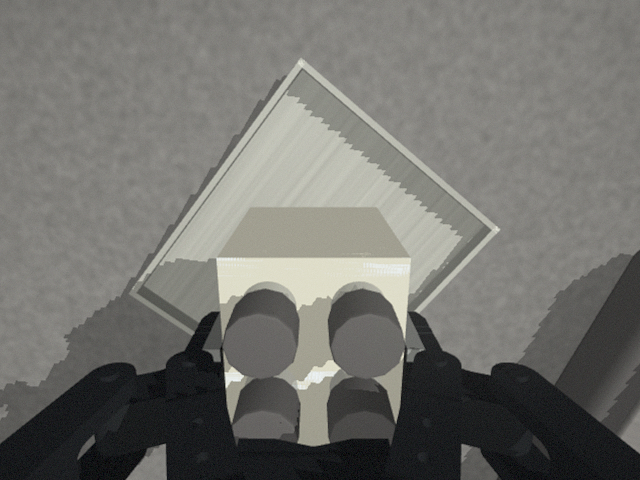

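>>> send_rows(commands=[{"wx":0,"wy":0,"wz":0,"tx":-0.0015,"ty":-0.001,"tz":0.01,"fingers":1},{"wx":0,"wy":0,"wz":0,"tx":0,"ty":0,"tz":0.013,"fingers":1},{"wx":0,"wy":0,"wz":0,"tx":0,"ty":0,"tz":0.011,"fingers":1},{"wx":0,"wy":0,"wz":0,"tx":0,"ty":0,"tz":0.008,"fingers":1},{"wx":0,"wy":0,"wz":0,"tx":0,"ty":0,"tz":0.005,"fingers":1},{"wx":0,"wy":0,"wz":0,"tx":0,"ty":0,"tz":0.002,"fingers":1},{"wx":0,"wy":0,"wz":0,"tx":0,"ty":0,"tz":0.002,"fingers":1},{"wx":0,"wy":0,"wz":0,"tx":0,"ty":0,"tz":0.002,"fingers":1},{"wx":0,"wy":0,"wz":0,"tx":0,"ty":0,"tz":0.001,"fingers":1},{"wx":0,"wy":0,"wz":0,"tx":0,"ty":0,"tz":0,"fingers":1}])

```text
clock: 19.85
ee_pos: [555.0, 119.9, -16.5]
orientation: [0.878, -0.479, 0.0, 0.0]
contact_force: [0.1, 0.8, -2.8]
width: 0.581
```

>>> send_rows(commands=[{"wx":0,"wy":0,"wz":0,"tx":0,"ty":0,"tz":0.001,"fingers":1},{"wx":0,"wy":0,"wz":0,"tx":0,"ty":0,"tz":0,"fingers":1}])

```text
clock: 20.1
ee_pos: [555.1, 119.9, -16.8]
orientation: [0.878, -0.479, 0.0, 0.0]
contact_force: [-3.2, -0.6, 5.9]
width: 0.58
```

>>> send_rows(commands=[{"wx":0,"wy":0,"wz":0,"tx":0,"ty":0,"tz":0,"fingers":0.38},{"wx":0,"wy":0,"wz":0,"tx":0,"ty":0,"tz":0,"fingers":0.3},{"wx":0,"wy":0,"wz":0,"tx":0,"ty":0,"tz":0,"fingers":0},{"wx":0,"wy":0,"wz":0,"tx":0,"ty":0,"tz":0,"fingers":0},{"wx":0,"wy":0,"wz":0,"tx":0,"ty":0,"tz":0,"fingers":0},{"wx":0,"wy":0,"wz":0,"tx":0,"ty":0,"tz":-0.025,"fingers":0},{"wx":0,"wy":0,"wz":0,"tx":0,"ty":0,"tz":-0.045,"fingers":0},{"wx":0,"wy":0,"wz":0,"tx":0,"ty":0,"tz":-0.055,"fingers":0},{"wx":0,"wy":0,"wz":0,"tx":0,"ty":0,"tz":-0.055,"fingers":0},{"wx":0,"wy":0,"wz":0,"tx":0,"ty":0,"tz":-0.03,"fingers":0}])

```text
clock: 21.35
ee_pos: [556.1, 120.3, 195.8]
orientation: [0.878, -0.479, 0.002, -0.001]
contact_force: [0.1, -0.1, 0.0]
width: 0.996
```

```bash
python3 - <<'E'
from h import *
c,P,s=look("11")
q=P.reshape(-1,3);k=q[(abs(q[:,0]-555)<60)&(abs(q[:,1]-118)<60)]
for lo,hi in((57,70),(77,90)):
    a=k[(k[:,2]>lo)&(k[:,2]<hi)];print(lo,len(a),cv2.minAreaRect(a[:,:2].astype(np.float32)),np.median(a[:,2]))
k=q[(abs(q[:,0]-555)<95)&(abs(q[:,1]-118)<95)]
a=k[(k[:,2]>10)&(k[:,2]<17)];print("tray",len(a),cv2.minAreaRect(a[:,:2].astype(np.float32)))
E
```

```text
21.4 [557.9 120.9 198.9] [-179.5   -0.2  -57.2] 1.0005651493515082 [2.2 0.7 2.3] cam [618.6 161.  376.9]
j [ 0.1  0.4 -0.4  1.8  0.2  1.  -1.4]
57 3567 ((556.004638671875, 120.12271881103516), (78.30381774902344, 50.078277587890625), 32.77935791015625) 63.373906946181876
77 2578 ((556.081298828125, 120.33838653564453), (66.79304504394531, 40.611305236816406), 32.95832061767578) 83.22818204146566
tray 2461 ((554.7745361328125, 117.61976623535156), (130.43313598632812, 150.59800720214844), 83.92863464355469)
```

View pics/w_11.png

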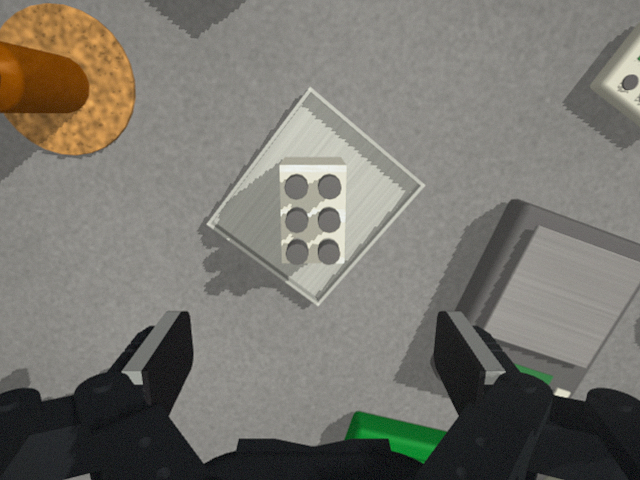

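>>> send_rows(commands=[{"wx":0,"wy":0,"wz":0,"tx":0.02,"ty":0.024,"tz":-0.01,"fingers":0},{"wx":0,"wy":0,"wz":0,"tx":0.034,"ty":0.042,"tz":-0.01,"fingers":0},{"wx":0,"wy":0,"wz":0,"tx":0.035,"ty":0.043,"tz":-0.01,"fingers":0},{"wx":0,"wy":0,"wz":0,"tx":0.035,"ty":0.043,"tz":0,"fingers":0},{"wx":0,"wy":0,"wz":0,"tx":0.035,"ty":0.043,"tz":0,"fingers":0},{"wx":0,"wy":0,"wz":0,"tx":0.035,"ty":0.043,"tz":0,"fingers":0},{"wx":0,"wy":0,"wz":0,"tx":0.035,"ty":0.043,"tz":0,"fingers":0},{"wx":0,"wy":0,"wz":0,"tx":0.035,"ty":0.043,"tz":0,"fingers":0},{"wx":0,"wy":0,"wz":0,"tx":0.034,"ty":0.043,"tz":0,"fingers":0},{"wx":0,"wy":0,"wz":0,"tx":0.027,"ty":0.034,"tz":0,"fingers":0}])

```text
clock: 22.65
ee_pos: [392.3, -372.5, 222.3]
orientation: [0.877, -0.48, -0.0, 0.0]
contact_force: [-0.2, -0.1, -0.1]
width: 1.003
```

>>> send_rows(commands=[{"wx":0,"wy":0,"wz":0,"tx":0,"ty":0,"tz":0,"fingers":0},{"wx":0,"wy":0,"wz":0,"tx":0,"ty":0,"tz":0,"fingers":0}])

```text
clock: 22.9
ee_pos: [393.9, -369.4, 222.1]
orientation: [0.878, -0.479, -0.0, -0.0]
contact_force: [0.5, -0.6, 0.4]
width: 0.998
```

```bash
python3 - <<'E'
from h import *
c,P,s=look("12")
q=P.reshape(-1,3);k=q[(abs(q[:,0]-455)<50)&(abs(q[:,1]+333)<50)]
for lo,hi in((158,168),(163,180),(70,150)):
    a=k[(k[:,2]>lo)&(k[:,2]<hi)]
    if len(a): print(lo,len(a),cv2.minEnclosingCircle(a[:,:2].astype(np.float32)),np.median(a[:,2]))
k=q[(abs(q[:,0]-455)<110)&(abs(q[:,1]+340)<100)]
a=k[(k[:,2]>51.5)&(k[:,2]<58)];print(len(a),cv2.minEnclosingCircle(a[:,:2].astype(np.float32)));print(np.histogram(k[:,2],bins=np.arange(36,62,1.)))
E
```

```text
22.95 [ 394.3 -368.9  222.3] [-180.     0.   -57.1] 0.9982930229712047 [ 0.8 -0.3  0.1] cam [ 457.1 -328.8  403. ]
j [ 0.8  0.3 -0.1  1.8  0.   1.1 -0.3]
158 1237 ((455.96722412109375, -334.08984375), 17.495777130126953) 164.35135093430458
163 3150 ((455.96722412109375, -334.08984375), 17.495777130126953) 170.6440525416806
70 2506 ((456.1316833496094, -334.05645751953125), 32.411346435546875) 87.97827152025036
10264 ((466.55633544921875, -341.4781799316406), 57.78431701660156)
(array([  11,    0,    0,    2,   28,   99,  153,  202,  371, 1129, 3481,
       4660, 1676,  136,   30,  462, 2891, 4932, 1902,  170,    8,    0,
          0,    0,   12]), array([36., 37., 38., 39., 40., 41., 42., 43., 44., 45., 46., 47., 48.,
       49., 50., 51., 52., 53., 54., 55., 56., 57., 58., 59., 60., 61.]))
```

View pics/w_12.png

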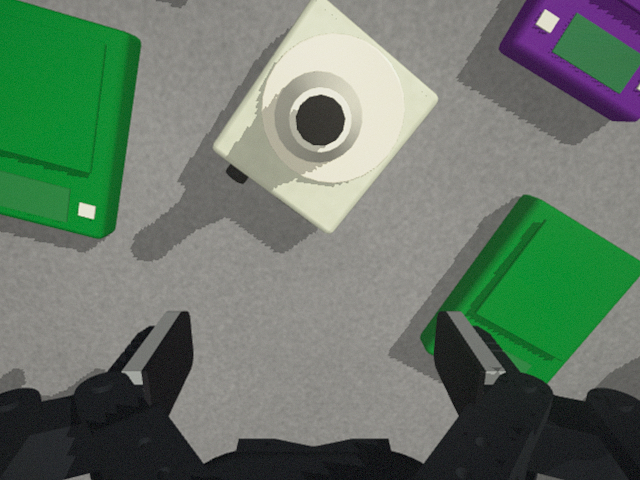

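>>> send_rows(commands=[{"wx":0,"wy":0,"wz":0,"tx":0.002,"ty":-0.03,"tz":0,"fingers":0},{"wx":0,"wy":0,"wz":0,"tx":0.002,"ty":-0.03,"tz":0.005,"fingers":0},{"wx":0,"wy":0,"wz":0,"tx":0,"ty":-0.0105,"tz":0.015,"fingers":0},{"wx":0,"wy":0,"wz":0,"tx":0,"ty":0,"tz":0.02,"fingers":0},{"wx":0,"wy":0,"wz":0,"tx":0,"ty":0,"tz":0.02,"fingers":0},{"wx":0,"wy":0,"wz":0,"tx":0,"ty":0,"tz":0,"fingers":0},{"wx":0,"wy":0,"wz":0,"tx":0,"ty":0,"tz":0,"fingers":0}])

```text
clock: 23.82
ee_pos: [455.1, -335.6, 162.8]
orientation: [0.878, -0.479, 0.0, 0.0]
contact_force: [1.0, -0.1, -0.5]
width: 0.998
```

```bash
python3 - <<'E'
from h import *
c,P,s=look("13")
M=R.from_quat(s["orientation"]).as_matrix()
print("tool delta",M.T@(np.array([456,-334.1,82])-s["ee_pos"]))
E
```

```text
23.875 [ 455.4 -335.8  163.2] [-180.    -0.1  -57.2] 1.0003342629324299 [ 0.4 -0.2 -0.2] cam [ 518.3 -294.8  343.7]
j [ 0.7  0.4 -0.2  1.8  0.1  0.9 -0.5]
tool delta [-1.2 -1.4 81.2]
```

View pics/w_13.png

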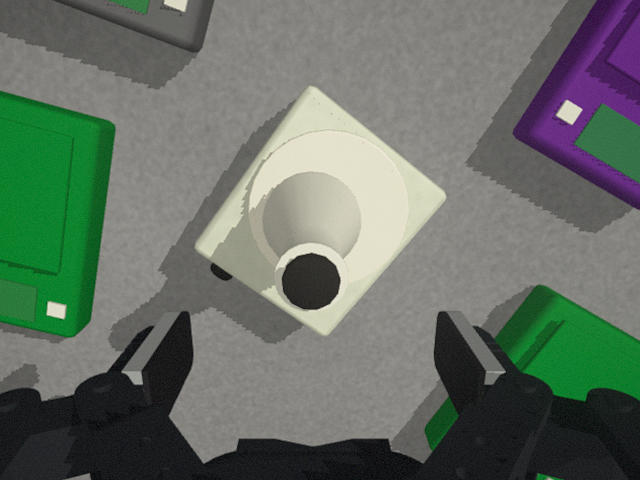

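>>> send_rows(commands=[{"wx":0,"wy":0,"wz":0,"tx":-0.001,"ty":-0.001,"tz":0.02,"fingers":0},{"wx":0,"wy":0,"wz":0,"tx":0,"ty":0,"tz":0.025,"fingers":0},{"wx":0,"wy":0,"wz":0,"tx":0,"ty":0,"tz":0.022,"fingers":0},{"wx":0,"wy":0,"wz":0,"tx":0,"ty":0,"tz":0.014,"fingers":0},{"wx":0,"wy":0,"wz":0,"tx":0,"ty":0,"tz":0,"fingers":0},{"wx":0,"wy":0,"wz":0,"tx":0,"ty":0,"tz":0,"fingers":0.3},{"wx":0,"wy":0,"wz":0,"tx":0,"ty":0,"tz":0,"fingers":0.5},{"wx":0,"wy":0,"wz":0,"tx":0,"ty":0,"tz":0,"fingers":0.58}])

```text
clock: 24.88
ee_pos: [455.7, -334.4, 82.1]
orientation: [0.878, -0.479, 0.001, 0.0]
contact_force: [0.1, -0.1, 0.6]
width: 0.419
```

>>> send_rows(commands=[{"wx":0,"wy":0,"wz":0,"tx":0,"ty":0,"tz":0,"fingers":0.8},{"wx":0,"wy":0,"wz":0,"tx":0,"ty":0,"tz":0,"fingers":1},{"wx":0,"wy":0,"wz":0,"tx":0,"ty":0,"tz":0,"fingers":1},{"wx":0,"wy":0,"wz":0,"tx":0,"ty":0,"tz":0,"fingers":1}])

```text
clock: 25.38
ee_pos: [455.6, -334.2, 82.2]
orientation: [0.878, -0.479, 0.0, -0.0]
contact_force: [-1.7, 1.5, 6.2]
width: 0.358
```

```bash
python3 - <<'E'
from h import *
c,P,s=look("14")
print([P[v,u].round(0).tolist() for v,u in ((300,313),(340,313),(370,313),(300,262),(300,365),(400,262))])
E
```

```text
25.425 [ 455.6 -334.2   82.2] [-180.    -0.   -57.2] 0.36184951260664006 [-1.6  1.8  5.5] cam [ 518.8 -293.3  263.1]
j [ 0.7  0.5 -0.1  1.9  0.1  0.8 -0.5]
[[469.0, -325.0, 139.0], [469.0, -325.0, 164.0], [466.0, -327.0, 172.0], [456.0, -312.0, 130.0], [475.0, -343.0, 129.0], [446.0, -323.0, 164.0]]
```

View pics/w_14.png

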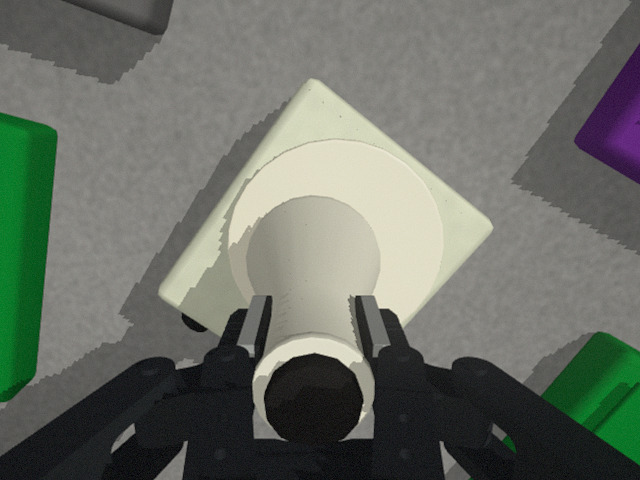

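>>> send_rows(commands=[{"wx":0,"wy":0,"wz":0,"tx":0,"ty":0,"tz":-0.004,"fingers":1},{"wx":0,"wy":0,"wz":0,"tx":0,"ty":0,"tz":-0.008,"fingers":1},{"wx":0,"wy":0,"wz":0,"tx":0,"ty":0,"tz":-0.014,"fingers":1},{"wx":0,"wy":0,"wz":0,"tx":0,"ty":0,"tz":-0.014,"fingers":1},{"wx":0,"wy":0,"wz":0,"tx":0,"ty":0,"tz":0,"fingers":1},{"wx":0,"wy":0,"wz":0,"tx":0,"ty":0,"tz":0,"fingers":1}])

```text
clock: 26.18
ee_pos: [455.2, -334.2, 121.5]
orientation: [0.878, -0.479, -0.0, 0.0]
contact_force: [-1.0, -0.9, -1.8]
width: 0.363
```

```bash
python3 - <<'E'
from h import *
c,P,s=look("15")
print([P[v,u].round(0).tolist() for v,u in ((300,313),(340,313),(370,313),(390,313),(300,262),(300,365),(400,262))])
M=R.from_quat(s["orientation"]).as_matrix()
print("tool delta",M.T@(np.array([606.2,-109.1,s["ee_pos"][2]])-s["ee_pos"]))
E
```

```text
26.225 [ 455.1 -334.   121.2] [180.    0.  -57.2] 0.363863267350032 [ 0.8 -0.4 -2.3] cam [ 518.5 -293.4  302.3]
j [ 0.7  0.4 -0.2  1.9  0.1  0.9 -0.5]
[[469.0, -325.0, 178.0], [469.0, -325.0, 204.0], [465.0, -328.0, 210.0], [461.0, -331.0, 211.0], [455.0, -313.0, 168.0], [475.0, -343.0, 170.0], [445.0, -323.0, 204.0]]
tool delta [-107.3 -248.8   -0. ]
```

View pics/w_15.png

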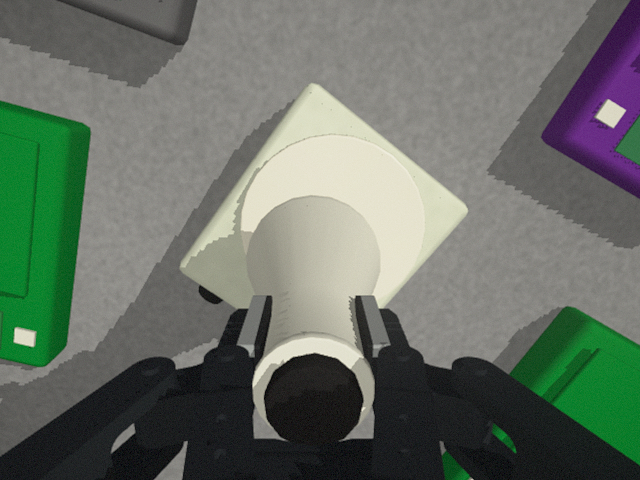

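>>> send_rows(commands=[{"wx":0,"wy":0,"wz":0,"tx":-0.006,"ty":-0.014,"tz":0,"fingers":1},{"wx":0,"wy":0,"wz":0,"tx":-0.013,"ty":-0.03,"tz":0,"fingers":1},{"wx":0,"wy":0,"wz":0,"tx":-0.017,"ty":-0.04,"tz":0,"fingers":1},{"wx":0,"wy":0,"wz":0,"tx":-0.019,"ty":-0.045,"tz":0,"fingers":1},{"wx":0,"wy":0,"wz":0,"tx":-0.019,"ty":-0.045,"tz":0,"fingers":1},{"wx":0,"wy":0,"wz":0,"tx":-0.016,"ty":-0.037,"tz":0,"fingers":1},{"wx":0,"wy":0,"wz":0,"tx":-0.011,"ty":-0.025,"tz":0,"fingers":1},{"wx":0,"wy":0,"wz":0,"tx":-0.006,"ty":-0.013,"tz":0,"fingers":1},{"wx":0,"wy":0,"wz":0,"tx":0,"ty":0,"tz":0,"fingers":1},{"wx":0,"wy":0,"wz":0,"tx":0,"ty":0,"tz":0,"fingers":1}])

```text
clock: 27.48
ee_pos: [606.1, -111.0, 121.2]
orientation: [0.877, -0.48, -0.0, 0.001]
contact_force: [-0.1, -0.2, -1.4]
width: 0.356
```

```bash
python3 - <<'E'
from h import *
c,P,s=look("16")
a=P[340,313]; print(a,"axis",a[:2]-17.5*np.array([.84,.542]),P[390,313])
M=R.from_quat(s["orientation"]).as_matrix()
print("tool delta",M.T@(np.r_[np.array([606.2,-109.1])-(a[:2]-17.5*np.array([.84,.542])),0]))
q=P.reshape(-1,3);k=q[(abs(q[:,0]-580)<125)&(abs(q[:,1]+115)<95)]
b=k[(k[:,2]>41.5)&(k[:,2]<46.5)];print("pan",cv2.minAreaRect(b[:,:2].astype(np.float32)))
E
```

```text
27.525 [ 606.1 -111.3  121.3] [179.9  -0.  -57.4] 0.3613833388054024 [-1.4  0.2 -2.7] cam [669.6 -70.2 302. ]
j [ 0.3  0.5 -0.2  1.7  0.1  0.9 -1. ]
[ 620.3 -101.8  203.5] axis [ 605.6 -111.3] [ 611.3 -107.6  210.3]
tool delta [-1.5 -1.7 -0. ]
pan ((606.34033203125, -109.33809661865234), (107.77574157714844, 107.96218872070312), 13.187051773071289)
```

View pics/w_16.png

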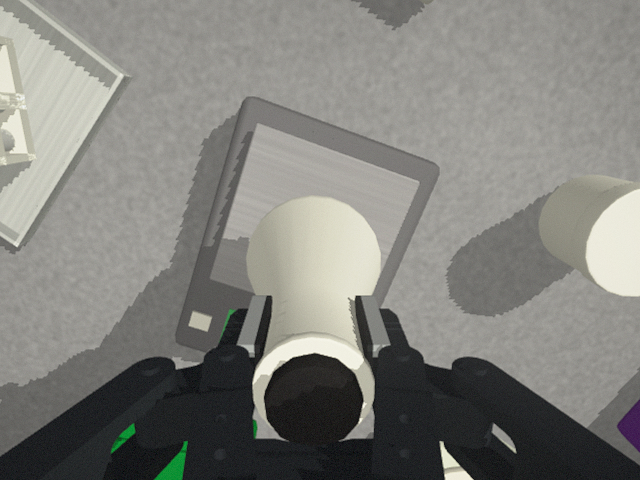

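>>> send_rows(commands=[{"wx":0,"wy":0,"wz":0,"tx":-0.0005,"ty":-0.001,"tz":0.01,"fingers":1},{"wx":0,"wy":0,"wz":0,"tx":0,"ty":0,"tz":0.012,"fingers":1},{"wx":0,"wy":0,"wz":0,"tx":0,"ty":0,"tz":0.01,"fingers":1},{"wx":0,"wy":0,"wz":0,"tx":0,"ty":0,"tz":0.007,"fingers":1},{"wx":0,"wy":0,"wz":0,"tx":0,"ty":0,"tz":0.003,"fingers":1},{"wx":0,"wy":0,"wz":0,"tx":0,"ty":0,"tz":0.002,"fingers":1},{"wx":0,"wy":0,"wz":0,"tx":0,"ty":0,"tz":0.002,"fingers":1},{"wx":0,"wy":0,"wz":0,"tx":0,"ty":0,"tz":0.002,"fingers":1},{"wx":0,"wy":0,"wz":0,"tx":0,"ty":0,"tz":0,"fingers":1},{"wx":0,"wy":0,"wz":0,"tx":0,"ty":0,"tz":0,"fingers":1}])

```text
clock: 28.78
ee_pos: [607.5, -108.5, 73.6]
orientation: [0.878, -0.479, 0.0, -0.0]
contact_force: [-0.2, -0.1, -1.5]
width: 0.364
```

>>> send_rows(commands=[{"wx":0,"wy":0,"wz":0,"tx":0,"ty":0,"tz":0.001,"fingers":1},{"wx":0,"wy":0,"wz":0,"tx":0,"ty":0,"tz":0.001,"fingers":1},{"wx":0,"wy":0,"wz":0,"tx":0,"ty":0,"tz":0,"fingers":1}])

```text
clock: 29.15
ee_pos: [607.6, -108.6, 72.2]
orientation: [0.878, -0.479, 0.0, 0.0]
contact_force: [-3.2, 0.4, 4.1]
width: 0.359
```

Contact; release and retreat.

>>> send_rows(commands=[{"wx":0,"wy":0,"wz":0,"tx":0,"ty":0,"tz":0,"fingers":0.6},{"wx":0,"wy":0,"wz":0,"tx":0,"ty":0,"tz":0,"fingers":0.5},{"wx":0,"wy":0,"wz":0,"tx":0,"ty":0,"tz":0,"fingers":0},{"wx":0,"wy":0,"wz":0,"tx":0,"ty":0,"tz":0,"fingers":0},{"wx":0,"wy":0,"wz":0,"tx":0,"ty":0,"tz":0,"fingers":0},{"wx":0,"wy":0,"wz":0,"tx":0,"ty":0,"tz":-0.02,"fingers":0},{"wx":0,"wy":0,"wz":0,"tx":0,"ty":0,"tz":-0.04,"fingers":0},{"wx":0,"wy":0,"wz":0,"tx":0,"ty":0,"tz":-0.045,"fingers":0},{"wx":0,"wy":0,"wz":0,"tx":0,"ty":0,"tz":-0.045,"fingers":0},{"wx":0,"wy":0,"wz":0,"tx":0,"ty":0,"tz":0,"fingers":0}])

```text
clock: 30.4
ee_pos: [610.4, -108.7, 227.6]
orientation: [0.878, -0.479, 0.005, -0.002]
contact_force: [0.0, -0.2, 0.2]
width: 1.0
```

```bash
python3 - <<'E'
from h import *
c,P,s=look("17")
q=P.reshape(-1,3);k=q[(abs(q[:,0]-606)<50)&(abs(q[:,1]+109)<50)]
for lo,hi in((148,158),(154,170),(60,140)):
    a=k[(k[:,2]>lo)&(k[:,2]<hi)]
    if len(a): print(lo,len(a),cv2.minEnclosingCircle(a[:,:2].astype(np.float32)),np.median(a[:,2]))
c=capture("scene");cv2.imwrite("pics/s17.png",c["frame"][:,:,::-1])
E
```

```text
30.45 [ 608.8 -108.6  224.9] [-179.8   -0.2  -57.2] 1.0024108572525876 [-0.7 -0.5  0.7] cam [671.9 -67.6 409. ]
j [ 0.3  0.4 -0.2  1.6  0.1  1.1 -1. ]
148 873 ((608.379638671875, -108.58707427978516), 17.4891300201416) 154.34277397765794
154 1928 ((608.4573974609375, -108.53917694091797), 17.410551071166992) 160.87199573981738
60 3034 ((608.8291625976562, -108.50328826904297), 32.33086013793945) 88.06002912311149
```

View pics/w_17.png

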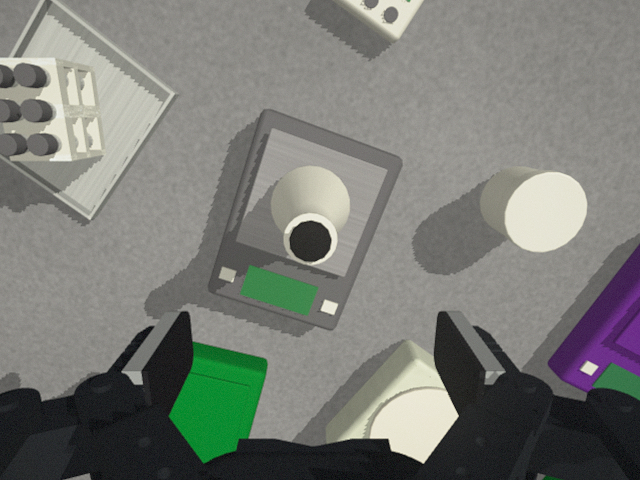

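View pics/s17.png

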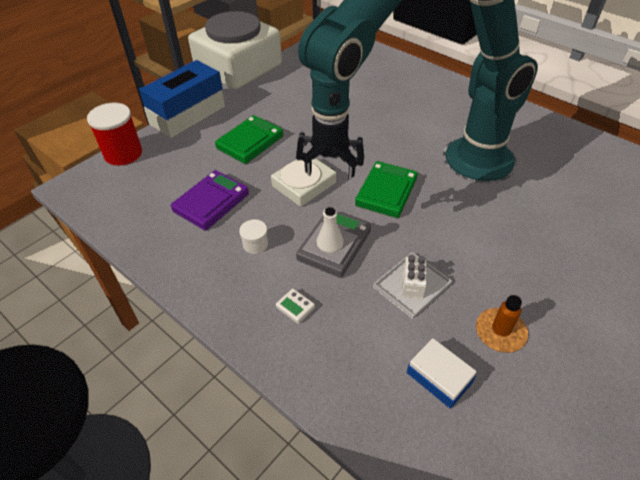

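>>> send_rows(commands=[{"wx":0,"wy":0,"wz":0,"tx":-0.025,"ty":-0.01,"tz":0,"fingers":0},{"wx":0,"wy":0,"wz":0,"tx":-0.046,"ty":-0.019,"tz":0,"fingers":0},{"wx":0,"wy":0,"wz":0,"tx":-0.047,"ty":-0.02,"tz":0,"fingers":0},{"wx":0,"wy":0,"wz":0,"tx":-0.047,"ty":-0.02,"tz":0.01,"fingers":0},{"wx":0,"wy":0,"wz":0,"tx":-0.047,"ty":-0.02,"tz":0.01,"fingers":0},{"wx":0,"wy":0,"wz":0,"tx":-0.047,"ty":-0.02,"tz":0.01,"fingers":0},{"wx":0,"wy":0,"wz":0,"tx":-0.047,"ty":-0.02,"tz":0.01,"fingers":0},{"wx":0,"wy":0,"wz":0,"tx":-0.047,"ty":-0.02,"tz":0.01,"fingers":0},{"wx":0,"wy":0,"wz":0,"tx":-0.044,"ty":-0.018,"tz":0.01,"fingers":0},{"wx":0,"wy":0,"wz":0,"tx":-0.034,"ty":-0.013,"tz":0,"fingers":0}])

```text
clock: 31.75
ee_pos: [523.3, 352.7, 159.1]
orientation: [0.878, -0.478, -0.001, 0.002]
contact_force: [0.0, 0.4, 0.1]
width: 0.996
```

>>> send_rows(commands=[{"wx":0,"wy":0,"wz":0,"tx":0,"ty":0,"tz":0,"fingers":0},{"wx":0,"wy":0,"wz":0,"tx":0,"ty":0,"tz":0,"fingers":0},{"wx":0,"wy":0,"wz":0,"tx":0,"ty":0,"tz":0,"fingers":0}])

```text
clock: 32.12
ee_pos: [526.3, 349.4, 161.1]
orientation: [0.877, -0.48, 0.0, 0.001]
contact_force: [-0.2, 0.1, 0.2]
width: 1.005
```

```bash
python3 - <<'E'
from h import *
c,P,s=look("18")
q=P.reshape(-1,3);k=q[(abs(q[:,0]-526)<50)&(abs(q[:,1]-351)<50)]
a=k[(k[:,2]>108)&(k[:,2]<128)]
M=R.from_quat(s["orientation"]).as_matrix()
if len(a):
    o,r=cv2.minEnclosingCircle(a[:,:2].astype(np.float32));print(len(a),o,r,np.median(a[:,2]))
    print("tool delta to bottle",M.T@(np.r_[o,58]-s["ee_pos"]))
E
```

```text
32.175 [526.3 349.6 161.3] [180.   -0.  -57.4] 1.0009990360442518 [ 0.3 -0.   0.6] cam [589.7 390.2 341.9]
j [-0.4  0.5 -0.4  1.7  0.2  1.  -1.8]
2465 (525.6841430664062, 350.3724365234375) 16.17452621459961 119.26528211205542
tool delta to bottle [ -1.1   0.  103.3]
```

View pics/w_18.png

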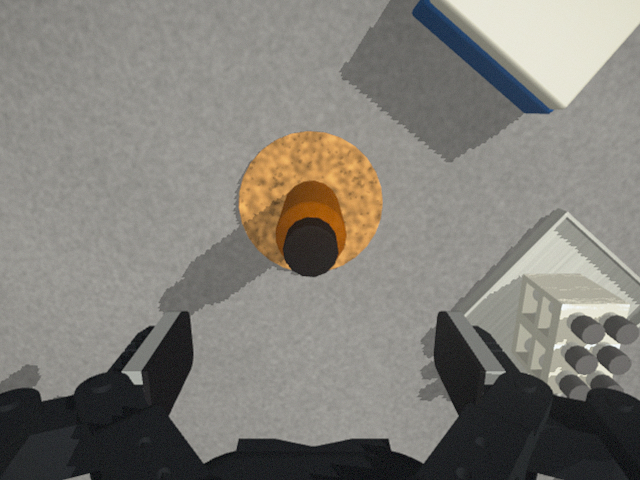

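>>> send_rows(commands=[{"wx":0,"wy":0,"wz":0,"tx":-0.001,"ty":0,"tz":0.02,"fingers":0},{"wx":0,"wy":0,"wz":0,"tx":0,"ty":0,"tz":0.03,"fingers":0},{"wx":0,"wy":0,"wz":0,"tx":0,"ty":0,"tz":0.028,"fingers":0},{"wx":0,"wy":0,"wz":0,"tx":0,"ty":0,"tz":0.017,"fingers":0},{"wx":0,"wy":0,"wz":0,"tx":0,"ty":0,"tz":0.007,"fingers":0},{"wx":0,"wy":0,"wz":0,"tx":0,"ty":0,"tz":0,"fingers":0},{"wx":0,"wy":0,"wz":0,"tx":0,"ty":0,"tz":0,"fingers":0.4},{"wx":0,"wy":0,"wz":0,"tx":0,"ty":0,"tz":0,"fingers":0.56}])

```text
clock: 33.17
ee_pos: [525.6, 352.5, 60.4]
orientation: [0.878, -0.479, 0.0, -0.001]
contact_force: [-1.1, 0.4, -0.6]
width: 0.603
```

>>> send_rows(commands=[{"wx":0,"wy":0,"wz":0,"tx":0,"ty":0,"tz":0,"fingers":0.6},{"wx":0,"wy":0,"wz":0,"tx":0,"ty":0,"tz":0,"fingers":0.8},{"wx":0,"wy":0,"wz":0,"tx":0,"ty":0,"tz":0,"fingers":1},{"wx":0,"wy":0,"wz":0,"tx":0,"ty":0,"tz":0,"fingers":1},{"wx":0,"wy":0,"wz":0,"tx":0,"ty":0,"tz":0,"fingers":1}])

```text
clock: 33.8
ee_pos: [525.7, 352.3, 60.2]
orientation: [0.878, -0.479, 0.0, -0.0]
contact_force: [0.5, -1.3, 5.8]
width: 0.351
```

>>> send_rows(commands=[{"wx":0,"wy":0,"wz":0,"tx":0,"ty":0,"tz":-0.004,"fingers":1},{"wx":0,"wy":0,"wz":0,"tx":0,"ty":0,"tz":-0.01,"fingers":1},{"wx":0,"wy":0,"wz":0,"tx":0,"ty":0,"tz":-0.016,"fingers":1},{"wx":0,"wy":0,"wz":0,"tx":0,"ty":0,"tz":0,"fingers":1},{"wx":0,"wy":0,"wz":0,"tx":0,"ty":0,"tz":0,"fingers":1}])

```text
clock: 34.42
ee_pos: [525.0, 352.1, 89.6]
orientation: [0.878, -0.479, 0.0, -0.0]
contact_force: [0.3, 0.6, -1.7]
width: 0.349
```

```bash
python3 - <<'E'
from h import *
c,P,s=look("19")
print([P[v,u].round(0).tolist() for v,u in ((270,313),(300,313),(340,313),(370,313),(300,262),(300,365))])
E
```

```text
34.475 [524.8 351.9  89.2] [180.   -0.  -57.2] 0.35003965561228756 [ 0.3  0.5 -1.5] cam [588.3 392.8 270.5]
j [-0.4  0.6 -0.3  1.7  0.2  0.9 -1.8]
[[540.0, 362.0, 122.0], [537.0, 360.0, 143.0], [528.0, 354.0, 149.0], [518.0, 347.0, 149.0], [525.0, 374.0, 136.0], [545.0, 343.0, 137.0]]
```

View pics/w_19.png

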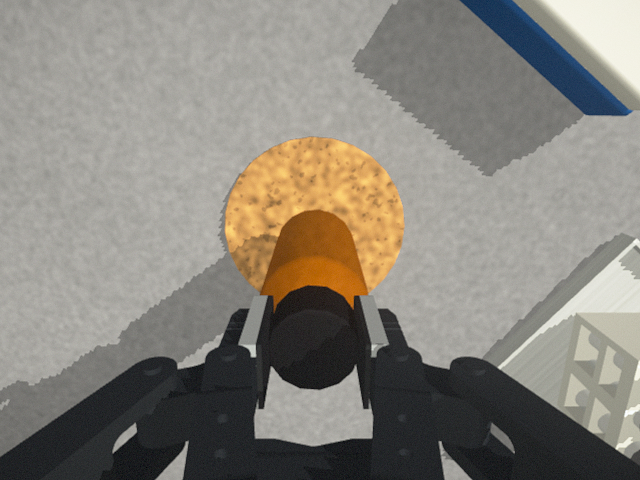

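>>> send_rows(commands=[{"wx":0,"wy":0,"wz":0,"tx":0,"ty":0,"tz":-0.012,"fingers":1},{"wx":0,"wy":0,"wz":0,"tx":0,"ty":0,"tz":-0.025,"fingers":1},{"wx":0,"wy":0,"wz":0,"tx":0,"ty":0,"tz":-0.03,"fingers":1},{"wx":0,"wy":0,"wz":0,"tx":0,"ty":0,"tz":-0.025,"fingers":1},{"wx":0,"wy":0,"wz":0,"tx":0.015,"ty":0.0115,"tz":-0.01,"fingers":1},{"wx":0,"wy":0,"wz":0,"tx":0.028,"ty":0.0215,"tz":0,"fingers":1},{"wx":0,"wy":0,"wz":0,"tx":0.037,"ty":0.0285,"tz":0,"fingers":1},{"wx":0,"wy":0,"wz":0,"tx":0.04,"ty":0.031,"tz":0,"fingers":1},{"wx":0,"wy":0,"wz":0,"tx":0.04,"ty":0.031,"tz":0,"fingers":1},{"wx":0,"wy":0,"wz":0,"tx":0.04,"ty":0.031,"tz":0,"fingers":1}])

```text
clock: 35.72
ee_pos: [502.1, 97.1, 191.0]
orientation: [0.878, -0.48, -0.0, 0.001]
contact_force: [0.1, -0.8, -2.1]
width: 0.35
```

>>> send_rows(commands=[{"wx":0,"wy":0,"wz":0,"tx":0.04,"ty":0.031,"tz":0,"fingers":1},{"wx":0,"wy":0,"wz":0,"tx":0.04,"ty":0.031,"tz":0,"fingers":1},{"wx":0,"wy":0,"wz":0,"tx":0.04,"ty":0.031,"tz":0,"fingers":1},{"wx":0,"wy":0,"wz":0,"tx":0.04,"ty":0.031,"tz":0,"fingers":1},{"wx":0,"wy":0,"wz":0,"tx":0.04,"ty":0.031,"tz":0,"fingers":1},{"wx":0,"wy":0,"wz":0,"tx":0.04,"ty":0.031,"tz":0,"fingers":1},{"wx":0,"wy":0,"wz":0,"tx":0.04,"ty":0.031,"tz":0,"fingers":1},{"wx":0,"wy":0,"wz":0,"tx":0.032,"ty":0.0245,"tz":0,"fingers":1},{"wx":0,"wy":0,"wz":0,"tx":0.022,"ty":0.017,"tz":0,"fingers":1},{"wx":0,"wy":0,"wz":0,"tx":0.012,"ty":0.009,"tz":0,"fingers":1}])

```text
clock: 36.98
ee_pos: [463.5, -337.3, 190.9]
orientation: [0.877, -0.48, -0.001, 0.0]
contact_force: [-0.6, 0.6, -1.7]
width: 0.354
```

>>> send_rows(commands=[{"wx":0,"wy":0,"wz":0,"tx":0,"ty":0,"tz":0,"fingers":1},{"wx":0,"wy":0,"wz":0,"tx":0,"ty":0,"tz":0,"fingers":1},{"wx":0,"wy":0,"wz":0,"tx":0,"ty":0,"tz":0,"fingers":1}])

```text
clock: 37.35
ee_pos: [466.1, -333.9, 191.5]
orientation: [0.878, -0.478, -0.0, -0.0]
contact_force: [0.8, 0.0, -1.9]
width: 0.353
```

```bash
python3 - <<'E'
from h import *
c,P,s=look("20")
print([P[v,u].round(0).tolist() for v,u in ((270,313),(300,313),(340,313),(370,313))])
q=P.reshape(-1,3)
k=q[(abs(q[:,2]-s["ee_pos"][2]-59)<5)&(np.hypot(q[:,0]-s["ee_pos"][0],q[:,1]-s["ee_pos"][1])<20)]
print("captop",len(k),cv2.minEnclosingCircle(k[:,:2].astype(np.float32)))
k=q[(abs(q[:,0]-455)<110)&(abs(q[:,1]+340)<100)]
a=k[(k[:,2]>51.5)&(k[:,2]<57)];print("plate",len(a),cv2.minEnclosingCircle(a[:,:2].astype(np.float32)))
M=R.from_quat(s["orientation"]).as_matrix()
print("tool delta",M.T@(np.array([466.5,-341.5,s["ee_pos"][2]])-s["ee_pos"]))
E
```

```text
37.4 [ 466.  -334.2  191.6] [-180.     0.   -57.1] 0.35365051205583115 [-0.2 -1.3 -1.3] cam [ 529.2 -293.1  372.4]
j [ 0.6  0.3 -0.1  1.8  0.   1.  -0.5]
[[481.0, -324.0, 224.0], [478.0, -326.0, 245.0], [469.0, -332.0, 251.0], [459.0, -338.0, 252.0]]
captop 6778 ((467.42193603515625, -333.2566223144531), 19.0458927154541)
plate 10920 ((466.7431640625, -341.4036560058594), 57.860862731933594)
tool delta [ 6.4  3.6 -0. ]
```

View pics/w_20.png

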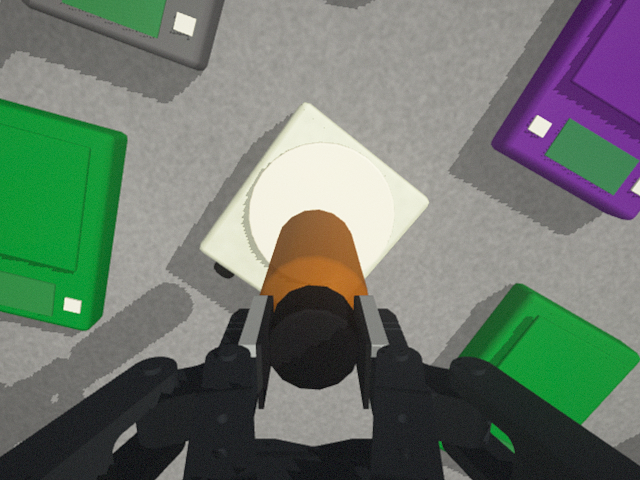

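>>> send_rows(commands=[{"wx":0,"wy":0,"wz":0,"tx":0.004,"ty":0.0015,"tz":0.01,"fingers":1},{"wx":0,"wy":0,"wz":0,"tx":0.0025,"ty":0.001,"tz":0.016,"fingers":1},{"wx":0,"wy":0,"wz":0,"tx":0,"ty":0,"tz":0.017,"fingers":1},{"wx":0,"wy":0,"wz":0,"tx":0,"ty":0,"tz":0.014,"fingers":1},{"wx":0,"wy":0,"wz":0,"tx":0,"ty":0,"tz":0.01,"fingers":1},{"wx":0,"wy":0,"wz":0,"tx":0,"ty":0,"tz":0.006,"fingers":1},{"wx":0,"wy":0,"wz":0,"tx":0,"ty":0,"tz":0.003,"fingers":1},{"wx":0,"wy":0,"wz":0,"tx":0,"ty":0,"tz":0.002,"fingers":1},{"wx":0,"wy":0,"wz":0,"tx":0,"ty":0,"tz":0,"fingers":1},{"wx":0,"wy":0,"wz":0,"tx":0,"ty":0,"tz":0,"fingers":1}])

```text
clock: 38.65
ee_pos: [467.2, -342.3, 113.8]
orientation: [0.878, -0.479, 0.0, 0.0]
contact_force: [-0.1, 0.6, -2.4]
width: 0.353
```

>>> send_rows(commands=[{"wx":0,"wy":0,"wz":0,"tx":0,"ty":0,"tz":0.0015,"fingers":1},{"wx":0,"wy":0,"wz":0,"tx":0,"ty":0,"tz":0.001,"fingers":1},{"wx":0,"wy":0,"wz":0,"tx":0,"ty":0,"tz":0.001,"fingers":1},{"wx":0,"wy":0,"wz":0,"tx":0,"ty":0,"tz":0.001,"fingers":1},{"wx":0,"wy":0,"wz":0,"tx":0,"ty":0,"tz":0,"fingers":1},{"wx":0,"wy":0,"wz":0,"tx":0,"ty":0,"tz":0,"fingers":1}])

```text
clock: 39.4
ee_pos: [467.2, -342.2, 109.3]
orientation: [0.878, -0.479, 0.0, 0.0]
contact_force: [-0.1, 0.7, 1.5]
width: 0.349
```

>>> send_rows(commands=[{"wx":0,"wy":0,"wz":0,"tx":0,"ty":0,"tz":0.0005,"fingers":1},{"wx":0,"wy":0,"wz":0,"tx":0,"ty":0,"tz":0,"fingers":1}])

```text
clock: 39.65
ee_pos: [467.3, -342.3, 109.2]
orientation: [0.878, -0.479, 0.0, 0.0]
contact_force: [-1.1, 1.5, 5.2]
width: 0.352
```

In contact; release and retreat.

>>> send_rows(commands=[{"wx":0,"wy":0,"wz":0,"tx":0,"ty":0,"tz":0,"fingers":0.6},{"wx":0,"wy":0,"wz":0,"tx":0,"ty":0,"tz":0,"fingers":0.5},{"wx":0,"wy":0,"wz":0,"tx":0,"ty":0,"tz":0,"fingers":0},{"wx":0,"wy":0,"wz":0,"tx":0,"ty":0,"tz":0,"fingers":0},{"wx":0,"wy":0,"wz":0,"tx":0,"ty":0,"tz":0,"fingers":0},{"wx":0,"wy":0,"wz":0,"tx":0,"ty":0,"tz":-0.02,"fingers":0},{"wx":0,"wy":0,"wz":0,"tx":0,"ty":0,"tz":-0.04,"fingers":0},{"wx":0,"wy":0,"wz":0,"tx":0,"ty":0,"tz":-0.04,"fingers":0},{"wx":0,"wy":0,"wz":0,"tx":0,"ty":0,"tz":-0.03,"fingers":0},{"wx":0,"wy":0,"wz":0,"tx":0,"ty":0,"tz":0,"fingers":0}])

```text
clock: 40.9
ee_pos: [468.4, -343.1, 241.3]
orientation: [0.878, -0.479, 0.003, 0.0]
contact_force: [-0.1, 0.2, 1.2]
width: 1.001
```

>>> send_rows(commands=[{"wx":0,"wy":0,"wz":0,"tx":0,"ty":0,"tz":0,"fingers":0},{"wx":0,"wy":0,"wz":0,"tx":0,"ty":0,"tz":0,"fingers":0}])

```text
clock: 41.15
ee_pos: [466.3, -341.7, 237.1]
orientation: [0.878, -0.479, -0.001, -0.0]
contact_force: [-0.0, 0.1, 0.3]
width: 0.999
```

```bash
python3 - <<'E'
from h import *
c,P,s=look("21")
def circ(P,x,y,lo,hi,w=50):
    q=P.reshape(-1,3);a=q[(abs(q[:,0]-x)<w)&(abs(q[:,1]-y)<w)&(q[:,2]>lo)&(q[:,2]<hi)]
    return len(a),cv2.minEnclosingCircle(a[:,:2].astype(np.float32)),cv2.minAreaRect(a[:,:2].astype(np.float32)),np.median(a[:,2])
print("bottle",circ(P,466.5,-341.5,160,180)); print("body",circ(P,466.5,-341.5,100,135))
t=capture("top");cv2.imwrite("pics/t21.png",t["frame"][:,:,::-1]);T=cloud(t)
sc=capture("scene");cv2.imwrite("pics/s21.png",sc["frame"][:,:,::-1]);S=cloud(sc)
print("flask stopper top",circ(T,606,-109,148,170)); print("rack caps",circ(T,555,118,76,92));
print("flask scene",circ(S,606,-109,148,170)); print("rack scene",circ(S,555,118,76,92));
print("bottle scene",circ(S,466,-341,160,180));
for n,x,y,lo,hi in(("tipbox",724,303,45,65),("jar",714,-282,50,70),("timer",794,-60.5,10,30)): print(n,circ(T,x,y,lo,hi,75))
E
```

```text
41.2 [ 466.4 -341.8  237.2] [179.9   0.1 -57.2] 0.9986028617042653 [ 0.2 -0.1  0.5] cam [ 530.  -301.2  417.8]
j [ 0.6  0.3 -0.1  1.7  0.   1.1 -0.4]
bottle (1945, ((467.428955078125, -343.7662658691406), 15.983660697937012), ((467.5622253417969, -343.5681457519531), (30.73872184753418, 31.696460723876953), 78.80523681640625), np.float64(168.28880626626707))
body (439, ((472.55194091796875, -340.175537109375), 22.01027488708496), ((479.1182861328125, -335.2567443847656), (16.408790588378906, 44.02035140991211), 36.836524963378906), np.float64(118.91625890239635))
flask stopper top (136, ((607.5271606445312, -109.06757354736328), 17.45017433166504), ((607.4137573242188, -109.31580352783203), (34.031253814697266, 32.86038589477539), 69.02989959716797), np.float64(159.45907321289883))
rack caps (196, ((554.9779052734375, 119.63060760498047), 36.11924743652344), ((555.3172607421875, 119.21549987792969), (67.14738464355469, 40.09986877441406), 32.80994415283203), np.float64(84.0893677352467))
flask scene (131, ((608.303955078125, -107.40953063964844), 18.286235809326172), ((609.4675903320
[... 469 characters left out ...]
83129883, 30.91422462463379), 33.33474349975586), np.float64(167.8609426513744))
tipbox (1114, ((724.2445068359375, 302.9268798828125), 67.961669921875), ((724.4353637695312, 303.7113342285156), (117.27010345458984, 82.3422622680664), 86.25699615478516), np.float64(54.831296342566475))
jar (494, ((713.4539794921875, -282.5335693359375), 36.29303741455078), ((712.9539184570312, -283.6899719238281), (69.25093841552734, 71.34420776367188), 45.653961181640625), np.float64(60.90857993306395))
timer (513, ((794.9306030273438, -60.76166915893555), 46.71302032470703), ((793.7963256835938, -60.26863479614258), (63.0514030456543, 72.37923431396484), 0.3633117377758026), np.float64(20.453312996102113))
```

View pics/s21.png

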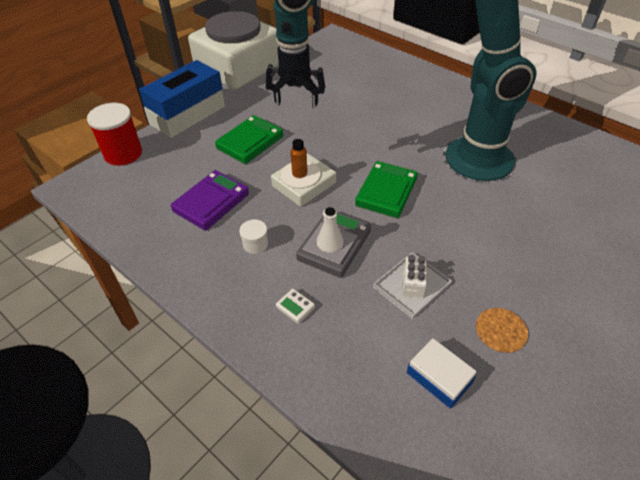

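View pics/w_21.png

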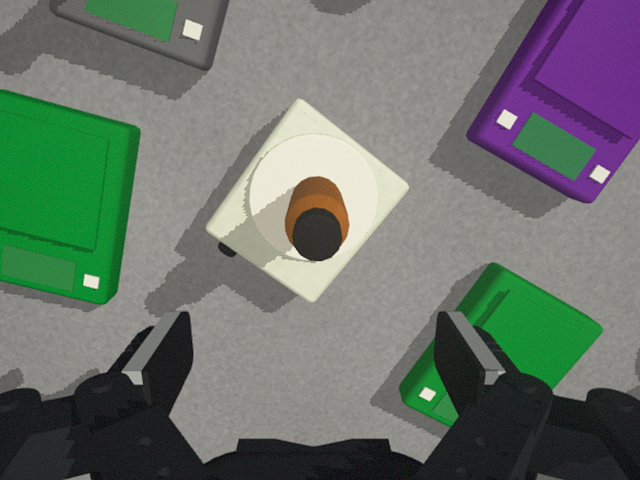

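The scene picture shows the flask on the grey balance at (330,230), the rack in the tray at (415,277), and the bottle on the stirrer at (299,160). The mat at (502,330) is empty, the bystanders haven't moved, and the gripper is clear. Handing in.

```bash
python3 -c "
from bench import *
print(job_done())"
```

```text
the job is handed in; nothing more can be done
None
```

The job is done and handed in at about 41 s of the 134 s allowed. I parked the bottle on the cork mat, moved the rack to the tray and the flask to the grey balance, then moved the bottle from the mat to the stirrer plate.

| Sample | Station | Measured distance from centre | Limit |
|---|---|---|---|
| Flask | balance pan | about 2.3 mm | 15 mm |
| Rack | tray floor | about 2.7 mm | 15 mm |
| Bottle | stirrer plate | about 2.5 mm | 15 mm |
| Bottle (parked) | mat | about 1 mm | 30 mm |

In the last pictures all three samples stood upright at the heights expected for their stations. The gripper was open and clear of everything. The tip box, jar and timer measured within about 1 mm of where they started.

- **Pad height did not match the text:** the finger pads sit about 35–40 mm higher relative to the reported TCP than the interface text implies. Because of this the first grasp closed on the bottle's cap instead of its body, which the task allows. I kept that grip and corrected the heights of the later grasps from camera depth.
- **Small readings that differed:** the scene and top cameras disagreed with the wrist camera by up to about 2 mm, within the stated calibration. Depth put the bottle cap on the stirrer at 168.3 mm, against the 169 mm expected.

The hand-in call reports no verdict, so I can't confirm the result beyond these checks.

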